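# Stow the bike parts in the latched tray locker

## Robot

A 6-joint arm with a two-finger parallel gripper is mounted at the origin on a cart in front of the work surface, level with it; the furniture and walls round the work are solid. World frame = base frame: x ahead of the robot, y to its left, z up, the work surface at z = 0. Lengths are in m, angles in degrees, forces in N, time in s.
With the tool pointing down it reaches from about 0.4 to 0.825 m from the base axis. Payload 7 kg.
Tool frame: the origin (TCP) lies midway between the tips of the shut fingers; the grasp point (between the pads) lies 19 mm behind it; z points along the fingers, y is the line along which they close (so a half turn about z gives the same grasp; the last joint's range is limited). The gripper opens to 88 mm and grips with 3 to 60 N. Pads are 19 mm wide; open, the fingers measure 130 mm over their backs; the gripper's body (78 mm by 193 mm) begins 47 mm behind the grasp point.
Start: joints at [-52.191, 20.546, 0.682, 0, -70.136, -16.507], TCP at [0.245, -0.629, 0.227] pointing down, gripper open.
Joint ranges: [-176.03, 176.03], [-82.01, 121.73], [-58.28, 71.71], [-173.87, 95.51], [-174.79, -0.11], [-173.66, 173.66]. Speed limits (degrees/s): [136.94, 136.94, 172.46, 180, 180, 180].

## Interface

Orientations are given as [roll, pitch, yaw] about the fixed x, y, z axes, in that order (R = Rz(yaw) Ry(pitch) Rx(roll)).
In Python, from plant import ctrl gives the robot as it stands.
- The arm moves only by the tool arm_command, never from a script. Its argument "steps" is a list of rows, each an object with "translation": the shift along the tool's x, y, z in mm, a list of three; "rotation": the turn, a rotation vector about the tool's x, y, z in units of 5 degrees (1.0 is 5 degrees), a list of three; "claw": the finger opening in mm, from 0 to 87.6. In form: [{"translation": [x, y, z], "rotation": [rx, ry, rz], "claw": claw}, ...]. A call has 1 to 5 rows; each row is the pose to reach, as a shift and turn from the pose commanded when the call began, along the tool's axes at that moment; what a row does not reach only later rows make up. A row lasts 1/10 s, in which the tool goes at most 50 mm and 8.59 degrees, less where a joint would pass 70% of its speed; a pose out of reach is approached as far as the arm can. A call with a gripper value outside its range is refused whole. The fingers move at their own pace and stop on an object; the grip force is fixed at half the most. Time passes only in rows, so rows that repeat a pose let the fingers close. It gives the time, the measured TCP pose, the force, the opening and the grip force at its end, in the units of the state.
- ctrl.get_obs(): the state, without advancing time (a new reading comes with each control period).
- ctrl.snapshot(name): name is "scene" or "top"; returns (picture, depth): 480x640x3 uint8, red, green, blue; 480x640 float32, m along the optical axis (not along the pixel's ray), 0 where there is no reading.
- ctrl.calibration(name): a dict with "vertical_fov" (degrees; the focal length in pixels is half the picture's height over the tangent of half this angle, whatever the lens; pixels are square), "cx", "cy" (the principal point, pixels), "rvec" (rotation vector, rad) and "tvec" (3), from world to camera coordinates, as OpenCV has them. Camera axes: x right, y down, z forward; pixel columns grow to the right and rows downward; lengths in m; the calibration is good to about 2 mm. A picture is of the moment at which its call begins. calibration takes no time and is no camera call.
- ctrl.close_job(): hands the job in; it is judged then, once.
The state is a dict: "clock": time; "joint_pos": joint angles; "qvel": joint speeds; "tau": joint torques, N m; "tool_pos": TCP position; "orientation": TCP orientation; "force": force on the tool from outside, world axes, zero at the start; "moment": the same for the moment, N m; "opening": finger opening in m; "gripper_force": force on a finger pad.
Only numpy, scipy, OpenCV 4.12 (cv2) and the standard library are available. Lean on these libraries where they do the work, as an engineer would, in place of code of your own. Each camera call takes 0.05 s, during which the arm holds its last target. There are 200 camera calls.

## Task

Put the bike parts that are lying on the bench (there may be axle spindles, a rubber grip and a pipe stub) away in the low blue locker: lift its latch bar over the catch and swing the gate wide open, pull the tray out to its stop, and lay every one of those parts in the tray. Then push the tray fully home with the parts in it, swing the gate shut and let the latch bar drop back down behind its catch. Leave the roll of masking tape and the mixing cup where they are.

Things in the scene. Friction and masses are not known exactly. Their poses are not given: they have to be found in the camera images.
- locker: Low blue sheet-steel locker fixed to the bench, 262 mm deep, 250 mm wide, 64 mm high, side walls 20 mm thick. Origin on the bench surface at the middle of its front edge; x points into the locker (away from the robot), y to its left, z up. Behind its front gate a tray slides out towards the robot. All offsets below are in this frame.
- roof_edge (a point): Middle of the front edge of the locker's roof, on its top: 85 mm behind the locker's front edge, 64 mm above the bench. The roof covers all behind it; the first 85 mm of the locker are open at the top. Its underside is 59 mm above the bench.
- catch (a point): Catch for the latch bar, fixed at the right end of the locker's front: an upright dark steel lip, x = -34 to -44 mm, y = -112 to -128 mm, top 65 mm above the bench; the point is at its top. With the gate shut the bar's end lies behind it (between lip and locker) and must rise 24 mm to pass. Before the lip a slope falls to x = -79 mm: a gate pushed shut makes the bar ride up it and drop behind.
- gate (a joint): Hinge of the green gate at the locker's front, rad: 0 = shut, to its stop at 1.75 as it swings out towards the robot and to the locker's left; turns clockwise seen from above about the upright line through point gate_hinge. Gate 216 mm wide, 12 mm thick, from 8 to 68 mm above the bench. Stays where it is left (friction about 0.08 N m). A shut gate blocks the tray.
- gate_hinge (a point): On the gate's hinge line at locker x = -6, y = +118 mm, 50 mm above the bench; turns with the gate.
- latch (a joint): Lift angle of the steel latch bar on the gate's front, rad: 0 = level (down, on its stop), to 0.5 as its free end is lifted; it falls back by its own weight (0.16 kg). Bar 12 mm round, 187 mm long, 50 mm above the bench, 16 mm before the gate's middle plane; turns in the gate's plane. About 0.14 rad clears the catch.
- latch_pivot (a point): Pivot of the latch bar, on the gate 73 mm from the hinge line, 50 mm above the bench. Its axes are the bar's: -y runs along the bar to its free end, x is the gate's normal (towards the locker when shut).
- latch_knob (a point): Middle of the grip of the upright red round knob on the latch bar: 16 mm thick, free from 63 to 118 mm above the bench with the bar level; the point is 103 mm up, 100 mm from the pivot along the bar and 53 mm above it, 173 mm from the hinge line. Gripped from above with the fingers closing along the gate's normal, it can pivot between them as the bar lifts.
- tray (a joint): Travel of the tray out of the locker towards the robot (along the locker's -x), m: 0 = fully home, 0.165 = at its outer stop. Slide friction about 1 N.
- tray_pull (a point): Upper part of the tray's black upright pull tab: 10 mm thick along the locker's x, 50 mm wide along y, top 78 mm above the bench; the point is 60 mm up, on its middle, 22 mm behind the locker's front edge when home. Under it is the low tray front (37 mm above the bench). Pinch it from above with the fingers closing along the locker's x.
- tray_floor (a point): Centre of the tray's inner floor, 10 mm above the bench; axes as the locker's; moves with the tray. Inside 216 mm long (x), 190 mm wide (y), walls 26 mm high. 135 mm behind the locker's front edge when home, 30 mm before it when fully out; then the whole inside is clear of the roof. Parts that lie flat (40 mm high or less) pass under the roof.
- front_spindle_center (a point): A bright steel axle spindle, 132 mm long, 21 mm thick at its head (y = -66 mm) and collar (y = 24 to 39 mm), the shaft between 14 mm thick. Lies level on its side; its long axis is its own y axis, and the point is its centre (half-way up). May be absent.
- rear_spindle_center (a point): Another bright steel axle spindle, the same, 132 mm long, 21 mm thick at its head (y = -66 mm) and collar (y = 24 to 39 mm), the shaft between 14 mm thick. Lies level on its side; its long axis is its own y axis, and the point is its centre (half-way up). May be absent.
- rubber_grip_center (a point): A black ribbed rubber handlebar grip, 106 mm long, 40 mm thick. Lies level on its side; its long axis is its own y axis, and the point is its centre (half-way up). May be absent.
- pipe_stub_center (a point): A blackened pipe stub with a coupling, 160 mm long, 29 mm thick. Lies level on its side; its long axis is its own y axis, and the point is its centre (half-way up). May be absent.
- lever_press: Bench lever press bolted down left of the locker, 347 mm wide, 634 mm high; origin at the middle of its underside. An obstacle: its base and body reach from x = -154 to +154 mm and y = -175 to +175 mm of its origin; a flat carrier arm 170 to 260 mm above the bench stands out furthest, to its front right corner (x = -154, y = -174 mm). Swing round it, not over it.
- masking_tape: A roll of masking tape, 109 mm across, 24 mm high, lying on the bench. Origin at the centre of its underside. Bystander: leave it alone.
- mixing_cup: A clear mixing cup, 95 mm across, 102 mm high, standing on the bench. Origin at the centre of its underside. Bystander: leave it alone.

How it is judged (in metres and radians):
On the way, in this order (a step that is already met when the one before it is completed fails the run):
1. the gate is unlatched and swung wide open (value of joint gate above 1.45 rad), for 0.2 s.
2. the tray is pulled out to its stop (value of joint tray above 0.157 m), for 0.2 s.
3. every part present lies in the pulled-out tray (x of front_spindle_center in the frame of tray_floor between -0.105 and 0.105 m and y of front_spindle_center in the frame of tray_floor between -0.093 and 0.093 m and z of front_spindle_center in the frame of tray_floor between 0 and 0.032 m and x of rear_spindle_center in the frame of tray_floor between -0.105 and 0.105 m and y of rear_spindle_center in the frame of tray_floor between -0.093 and 0.093 m and z of rear_spindle_center in the frame of tray_floor between 0 and 0.032 m and x of rubber_grip_center in the frame of tray_floor between -0.105 and 0.105 m and y of rubber_grip_center in the frame of tray_floor between -0.093 and 0.093 m and z of rubber_grip_center in the frame of tray_floor between 0 and 0.032 m and x of pipe_stub_center in the frame of tray_floor between -0.105 and 0.105 m and y of pipe_stub_center in the frame of tray_floor between -0.093 and 0.093 m and z of pipe_stub_center in the frame of tray_floor between 0 and 0.032 m and value of joint tray above 0.12 m), for 0.3 s.
4. the loaded tray is pushed fully home (x of front_spindle_center in the frame of tray_floor between -0.105 and 0.105 m and y of front_spindle_center in the frame of tray_floor between -0.093 and 0.093 m and z of front_spindle_center in the frame of tray_floor between 0 and 0.032 m and x of rear_spindle_center in the frame of tray_floor between -0.105 and 0.105 m and y of rear_spindle_center in the frame of tray_floor between -0.093 and 0.093 m and z of rear_spindle_center in the frame of tray_floor between 0 and 0.032 m and x of rubber_grip_center in the frame of tray_floor between -0.105 and 0.105 m and y of rubber_grip_center in the frame of tray_floor between -0.093 and 0.093 m and z of rubber_grip_center in the frame of tray_floor between 0 and 0.032 m and x of pipe_stub_center in the frame of tray_floor between -0.105 and 0.105 m and y of pipe_stub_center in the frame of tray_floor between -0.093 and 0.093 m and z of pipe_stub_center in the frame of tray_floor between 0 and 0.032 m and value of joint tray below 0.008 m), for 0.2 s.
At the end, for the whole second after the job is handed in: Every part present lies flat inside the tray (its centre within the tray's inside and less than 32 mm above its floor), the tray is home to 8 mm, the gate is shut (under 0.045 rad) with the latch bar down behind its catch (under 0.03 rad), and all is at rest and released (all of step 4 and value of joint gate below 0.045 rad and value of joint latch below 0.03 rad and velocity of joint gate below 0.05 rad/s and velocity of joint tray below 0.02 m/s); the robot touches nothing.
It fails at once if the masking tape or the mixing cup is displaced by more than 30 mm (distance of any of masking_tape, mixing_cup from where it was at the start of the episode above 0.03 m).
It fails at once if the mixing cup is tipped over (angle between mixing_cup's own z axis and vertical above 0.5 rad).
Of front_spindle, rear_spindle, rubber_grip, pipe_stub only 2 to 3 are there at a start; the rules pass over those that are not, and their reading is None.
At some moment in a run one of front_spindle, rear_spindle, rubber_grip, pipe_stub may be knocked a few centimetres aside while the robot is not near it.
Once in a run the grip may slacken for a moment while it holds something.
It also fails if it takes over 210 s, if anything falls off the work surface, if the arm or the gripper's body presses on something with over 40 N, if the wrist force passes 120 N, or if a joint passes its speed limit or range.

## Working session

There is one attempt and no reset: what is moved stays moved. The work goes in short steps, Python scripts to look and compute and a tool call to move; the robot and the scene stay as the last step left them, time stands still between calls to the robot, and variables do not carry over. Pictures are saved under pics/ and viewed, at most 14 in all, crops included, and the job is handed in when it is done.

Besides the shell and the picture viewer there is one more tool, called after ">>>" as a command line: name --argument value ..., lists and objects as JSON in quotes. arm_command: Moves the arm, as the interface text tells. Its arguments: {"type":"object","properties":{"steps":{"type":"array"}},"required":["steps"]}

```bash
ls; mkdir -p pics
cat > h.py <<'E'
import numpy as np, cv2
from plant import ctrl
def cam(n):
    c=ctrl.calibration(n); f=240/np.tan(np.radians(c["vertical_fov"])/2)
    R=cv2.Rodrigues(np.array(c["rvec"],float))[0]; return f,c["cx"],c["cy"],R,np.array(c["tvec"],float).ravel()
def shot(n,name=None):
    p,d=ctrl.snapshot(n)
    if name: cv2.imwrite(f"pics/{name}.png",p[:,:,::-1])
    f,cx,cy,R,t=cam(n); v,u=np.mgrid[:480,:640]
    P=np.stack([(u-cx)/f*d,(v-cy)/f*d,d],-1)
    W=(P-t)@R; W[d==0]=np.nan
    return p,W
E
python3 - <<'E'
from h import *
for n in("scene","top"):
    p,W=shot(n,n+"0"); np.save(n+"0.npy",W); c=ctrl.calibration(n); print(c, -cam(n)[3].T@cam(n)[4])
print(ctrl.get_obs())
E
```

```text
pics
{'vertical_fov': 53.497531162989986, 'cx': 321.6569741268805, 'cy': 240.18049404372928, 'rvec': array([ 1.11035283, -2.49153532,  0.89230258]), 'tvec': array([0.43771291, 0.38893624, 1.16485147])} [-0.02931904  0.62070404  1.14612819]
{'vertical_fov': 51.175668350504814, 'cx': 320.5690319607598, 'cy': 234.61875925212613, 'rvec': array([ 2.17402905, -2.17526108,  0.0704838 ]), 'tvec': array([0.06990244, 0.61395983, 1.46424064])} [0.49705708 0.04901119 1.50876302]
{'clock': 0.1, 'joint_pos': array([-5.21899170e+01,  2.05871118e+01,  6.38301675e-01, -1.99962991e-02,
       -7.01345990e+01, -1.65075205e+01]), 'qvel': array([ 0.12208027, -0.00394393,  0.14010065,  0.07138156,  0.15461476,
        0.01841399]), 'tau': array([-2.10372171e-03, -5.84161985e+01,  2.93754065e+01,  7.01533735e+00,
        1.03006806e-02, -6.61772742e-05]), 'tool_pos': array([ 0.24505522, -0.62847   ,  0.22570626]), 'orientation': array([ 1.79914687e+02, -5.67854503e-03, -1.58704242e+02]), 'force': array([0.02404138, 0.44106719, 0.52691571]), 'moment': array([-0.07544408,  0.04192196, -0.0195079 ]), 'gripper_force': 0.0, 'opening': 0.08768401055920011}
```

View pics/scene0.png

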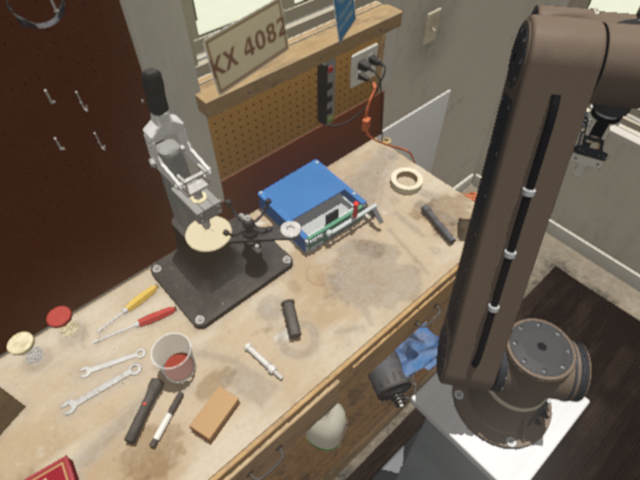

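View pics/top0.png

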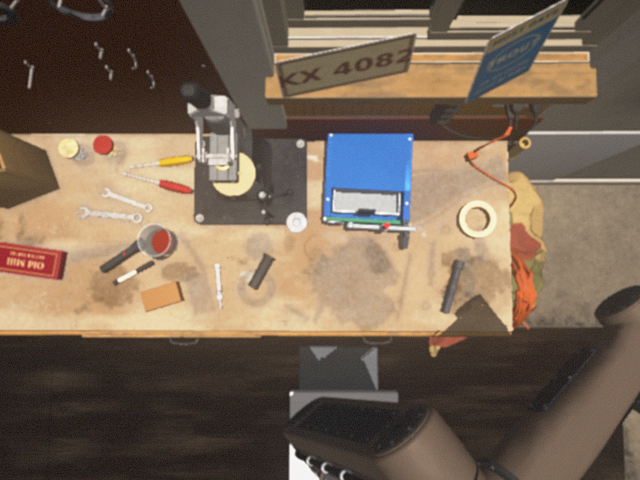

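The top view shows the spindle at (219,285), the rubber grip at (262,271), the pipe stub at (453,286), and the locker roof at (328–411,135–190). The red knob is at about (386,227), the tape at (477,219) and the cup at (157,242).

```bash
cat >> h.py <<'E'
def axis(W,m):
    q=W[m]; q=q[~np.isnan(q[:,0])]
    (c,s,a)=cv2.minAreaRect(q[:,:2].astype(np.float32)); b=cv2.boxPoints((c,s,a))
    e=b[1]-b[0],b[2]-b[1]; l=max(e,key=np.linalg.norm)
    return np.round(c,4),np.round(sorted(s),4),round(float(np.degrees(np.arctan2(l[1],l[0])))%180,1),np.round(np.percentile(q[:,2],[5,50,98]),4)
def box(u0,u1,v0,v1):
    m=np.zeros((480,640),bool); m[v0:v1,u0:u1]=1; return m
E
python3 - <<'E'
from h import *
W=np.load("top0.npy"); p=cv2.imread("pics/top0.png"); h=cv2.cvtColor(p,cv2.COLOR_BGR2HSV)
print("bench z",np.nanmedian(W[280:320,300:420,2]))
z0=0.006
for n,b in dict(spindle=(205,235,255,315),grip=(240,280,245,295),pipe=(432,472,252,320),tape=(450,500,195,245),cup=(135,180,220,262)).items():
    m=box(*b)&(W[:,:,2]>z0); print(n,m.sum(),axis(W,m))
roof=box(315,420,125,232)&(abs(W[:,:,2]-.064)<.006)&(h[:,:,0]>100)&(h[:,:,0]<125)&(h[:,:,1]>150)
print("roof",roof.sum(),axis(W,roof))
red=box(375,400,215,240)&((h[:,:,0]<8)|(h[:,:,0]>172))&(h[:,:,1]>150)
print("knob",red.sum(),np.nanmedian(W[red],0)); q=W[red]; print(np.round(q[np.argsort(-q[:,2])][:8],4))
Ws=np.load("scene0.npy"); ps=cv2.imread("pics/scene0.png"); hs=cv2.cvtColor(ps,cv2.COLOR_BGR2HSV)
red=box(340,370,195,225)&((hs[:,:,0]<8)|(hs[:,:,0]>172))&(hs[:,:,1]>150); q=Ws[red]; print("knob scene",len(q),np.round(q[np.argsort(-q[:,2])],4)[::6])
rs=box(250,370,155,250)&(abs(Ws[:,:,2]-.064)<.006)&(hs[:,:,0]>100)&(hs[:,:,0]<125)&(hs[:,:,1]>150); print("roof scene",axis(Ws,rs))
E
python3 -c "
import cv2;p=cv2.imread('pics/top0.png')[120:260,300:440];cv2.imwrite('pics/c0.png',cv2.resize(p,(560,560),interpolation=2))"
```

```text
bench z -0.001614406380087776
spindle 243 (array([0.4679, 0.3732]), array([0.0829, 0.1724]), 179.7, array([0.0069, 0.0153, 0.0233]))
grip 430 (array([0.5156, 0.2594]), array([0.1036, 0.1217]), 165.5, array([0.0166, 0.0329, 0.0412]))
pipe 471 (array([ 0.4669, -0.3291]), array([0.096 , 0.1776]), 174.6, array([0.0093, 0.0229, 0.0318]))
tape 718 (array([ 0.6683, -0.3872]), array([0.1211, 0.1353]), 87.2, array([0.0085, 0.0225, 0.0299]))
cup 1114 (array([0.6002, 0.5611]), array([0.1264, 0.1336]), 93.5, array([0.0118, 0.0379, 0.1033]))
roof 4411 (array([ 0.7892, -0.0685]), array([0.2464, 0.2522]), 176.2, array([0.0591, 0.0634, 0.0691]))
knob 19 [ 0.6335102  -0.11437878  0.1157247 ]
[[ 0.6357 -0.1107  0.1219]
 [ 0.6359 -0.1136  0.1202]
 [ 0.6331 -0.1191  0.1202]
 [ 0.6387 -0.1164  0.1201]
 [ 0.6331 -0.1108  0.1199]
 [ 0.6305 -0.1139  0.1176]
 [ 0.6333 -0.1222  0.1176]
 [ 0.6362 -0.1168  0.117 ]]
knob scene 32 [[ 0.6314 -0.121   0.1208]
 [ 0.6358 -0.113   0.1187]
 [ 0.6272 -0.113   0.1168]
 [ 0.6263 -0.1087  0.1075]
 [ 0.6279 -0.1162  0.0877]
 [ 0.6816 -0.1723  0.051 ]]Traceback (most recent 
[... 284 characters left out ...]
                                                      ~~~~~~~~~~~~~^^^^^^^^^^^^^^^^^^
    return _quantile_unchecked(
        a, q, axis, out, overwrite_input, method, keepdims, weights)
    return _ureduce(a,
                    func=_quantile_ureduce_func,
    ...<5 lines>...
                    overwrite_input=overwrite_input,
                    method=method)
    r = func(a, **kwargs)
    result = _quantile(arr,
                       quantiles=q,
    ...<2 lines>...
                       out=out,
                       weights=wgt)
    slices_having_nans = np.isnan(arr[-1, ...])
                                  ~~~^^^^^^^^^
IndexError: index -1 is out of bounds for axis 0 with size 0
```

View pics/c0.png

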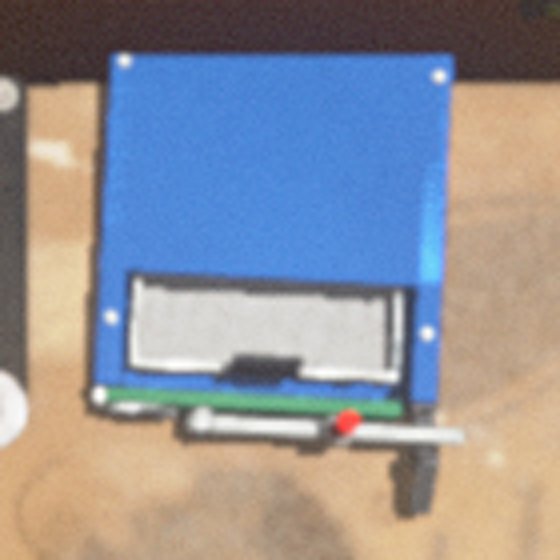

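The crop (4x, offset 300,120) shows the roof's back corners at (110,53) and (454,55), and the front wall corners near (92,388) and (437,402). The knob top is at (348,421), the bar's free end at (462,436) and the pull tab at (265,367).

```bash
cat >> h.py <<'E'
def ray(n,u,v,z):
    f,cx,cy,R,t=cam(n); o=-R.T@t; d=R.T@np.array([(u-cx)/f,(v-cy)/f,1]); return o+d*(z-o[2])/d[2]
def part(W,b,h,lo=.3):
    m=box(*b)&(W[:,:,2]>h*lo); k,l,s,_=cv2.connectedComponentsWithStats(m.astype(np.uint8)); m=l==1+np.argmax(s[1:,4])
    q=W[m]; q=q[abs(q[:,2]-h*.7)<h*.6][:,:2]; c=np.median(q,0)
    w,V=np.linalg.eigh(np.cov(q.T)); a=V[:,1]; t=(q-q.mean(0))@a; s_=(q-q.mean(0))@V[:,0]
    lo_,hi=np.percentile(t,[1,99]); c=q.mean(0)+a*(lo_+hi)/2+V[:,0]*np.median(s_)
    return np.round(c,4),"len",round(hi-lo_,4),"wid",round(np.ptp(np.percentile(s_,[3,97])),4),"yaw",round(float(np.degrees(np.arctan2(a[1],a[0])))%180,1)
E
python3 - <<'E'
from h import *
C=lambda u,v,z:np.round(ray("top",300+(u+.5)/4-.5,120+(v+.5)/4-.5,z),4)
for n,u,v,z in [("BL",110,53,.064),("BR",454,55,.064),("FL",92,388,.064),("FR",437,402,.064),("knobtop",348,421,.118),("barend",462,436,.056),("pivot",202,422,.06),("gateL",100,396,.068),("gateR",402,408,.068),("tab",265,367,.078),("roofedgeL",130,272,.064),("roofedgeR",405,286,.064),("catchend",412,510,.0)]: print(n,C(u,v,z))
W=np.load("top0.npy")
print(part(W,(205,235,255,315),.021)); print(part(W,(240,280,245,295),.04)); print(part(W,(432,472,252,320),.029))
E
```

```text
BL [0.9108 0.0497 0.064 ]
BR [ 0.9083 -0.2023  0.064 ]
FL [0.6632 0.063  0.064 ]
FR [ 0.6527 -0.1863  0.064 ]
knobtop [ 0.6336 -0.1156  0.118 ]
barend [ 0.6287 -0.2054  0.056 ]
pivot [ 0.6388 -0.0167  0.06  ]
gateL [0.6569 0.0572 0.068 ]
gateR [ 0.6479 -0.1605  0.068 ]
tab [ 0.6766 -0.0613  0.078 ]
roofedgeL [0.7482 0.0353 0.064 ]
roofedgeR [ 0.7374 -0.1643  0.064 ]
catchend [ 0.5779 -0.1769  0.    ]
(array([0.4635, 0.3734]), 'len', np.float64(0.1276), 'wid', np.float64(0.0163), 'yaw', 5.4)
(array([0.5052, 0.2448]), 'len', np.float64(0.1039), 'wid', np.float64(0.0313), 'yaw', 151.4)
(array([ 0.4629, -0.3172]), 'len', np.float64(0.1567), 'wid', np.float64(0.0223), 'yaw', 163.2)
```

```bash
cat > plan.py <<'E'
# plan.py: waypoints "x y z yaw claw" (mm, deg) -> calls in tool axes; cmd.json keeps the commanded pose
import sys,json,numpy as np,os
def plan(wps,step=42,turn=8,save=True):
    s=json.load(open("cmd.json")) if os.path.exists("cmd.json") else [245,-629,227,-158.7]
    cur=np.array(s,float); rows=[]; a=cur
    for w in wps:
        b=np.array(w[:4],float); d=b-a; st=w[5] if len(w)>5 else step
        n=max(1,int(np.ceil(max(np.linalg.norm(d[:3])/st,abs(d[3])/turn))))
        rows+=[(a+d*k/n,w[4]) for k in range(1,n+1)]; a=b
    for i in range(0,len(rows),5):
        y=np.radians(cur[3]); X=np.array([np.cos(y),np.sin(y),0]);Y=np.array([np.sin(y),-np.cos(y),0]); out=[]
        for p,c in rows[i:i+5]:
            d=p-cur; t=[round(float(v)) for v in(d[:3]@X,d[:3]@Y,-d[2])]; r=round(-d[3]/5,2)
            out.append({"translation":t,"rotation":[0,0,r],"claw":c})
        print(json.dumps(out).replace('"translation"','T').replace('"rotation"','R').replace('"claw"','c'))
        cur=np.r_[cur[:3]+X*t[0]+Y*t[1]-np.array([0,0,t[2]]),cur[3]-5*r]
    print("end",cur.round(1))
    if save: json.dump(cur.tolist(),open("cmd.json","w"))
if __name__=="__main__": plan(json.loads(sys.argv[1]))
E
python3 plan.py '[[634,-115,200,-93,87],[634,-115,150,-93,87]]'
```

```text
[{T: [-34, 21, 2], R: [0, 0, -0.82], c: 87}, {T: [-69, 42, 3], R: [0, 0, -1.64], c: 87}, {T: [-103, 63, 5], R: [0, 0, -2.46], c: 87}, {T: [-137, 84, 7], R: [0, 0, -3.29], c: 87}, {T: [-172, 105, 8], R: [0, 0, -4.11], c: 87}]
[{T: [-39, 8, 2], R: [0, 0, -0.82], c: 87}, {T: [-79, 16, 4], R: [0, 0, -1.64], c: 87}, {T: [-118, 24, 6], R: [0, 0, -2.46], c: 87}, {T: [-158, 31, 7], R: [0, 0, -3.28], c: 87}, {T: [-198, 39, 9], R: [0, 0, -4.1], c: 87}]
[{T: [-39, -6, 2], R: [0, 0, -0.82], c: 87}, {T: [-79, -13, 3], R: [0, 0, -1.64], c: 87}, {T: [-119, -20, 5], R: [0, 0, -2.47], c: 87}, {T: [-159, -26, 7], R: [0, 0, -3.29], c: 87}, {T: [-198, -33, 8], R: [0, 0, -4.11], c: 87}]
[{T: [-35, -20, 2], R: [0, 0, -0.82], c: 87}, {T: [-35, -20, 27], R: [0, 0, -0.82], c: 87}, {T: [-35, -20, 52], R: [0, 0, -0.82], c: 87}]
end [ 633.9 -115.2  150.   -93. ]
```

>>> arm_command --steps '[{"translation": [-34,21,2],"rotation": [0,0,-0.82],"claw": 87},{"translation": [-69,42,3],"rotation": [0,0,-1.64],"claw": 87},{"translation": [-103,63,5],"rotation": [0,0,-2.46],"claw": 87},{"translation": [-137,84,7],"rotation": [0,0,-3.29],"claw": 87},{"translation": [-172,105,8],"rotation": [0,0,-4.11],"claw": 87}]'

```text
clock: 0.6
tool_pos: [0.3677, -0.467, 0.218]
orientation: [179.9, -0.0, -138.0]
force: [-0.2, 0.5, -0.0]
opening: 0.0867
gripper_force: 0.0
```

>>> arm_command --steps '[{"translation": [-39,8,2],"rotation": [0,0,-0.82],"claw": 87},{"translation": [-79,16,4],"rotation": [0,0,-1.64],"claw": 87},{"translation": [-118,24,6],"rotation": [0,0,-2.46],"claw": 87},{"translation": [-158,31,7],"rotation": [0,0,-3.28],"claw": 87},{"translation": [-198,39,9],"rotation": [0,0,-4.1],"claw": 87}]'

```text
clock: 1.1
tool_pos: [0.4895, -0.3059, 0.2094]
orientation: [180.0, -0.0, -117.5]
force: [0.9, -0.8, 0.6]
opening: 0.0865
gripper_force: 0.0
```

>>> arm_command --steps '[{"translation": [-39,-6,2],"rotation": [0,0,-0.82],"claw": 87},{"translation": [-79,-13,3],"rotation": [0,0,-1.64],"claw": 87},{"translation": [-119,-20,5],"rotation": [0,0,-2.47],"claw": 87},{"translation": [-159,-26,7],"rotation": [0,0,-3.29],"claw": 87},{"translation": [-198,-33,8],"rotation": [0,0,-4.11],"claw": 87}]'

```text
clock: 1.6
tool_pos: [0.6104, -0.1457, 0.2011]
orientation: [180.0, 0.0, -96.9]
force: [1.3, -0.5, 0.4]
opening: 0.0868
gripper_force: 0.0
```

>>> arm_command --steps '[{"translation": [-35,-20,2],"rotation": [0,0,-0.82],"claw": 87},{"translation": [-35,-20,27],"rotation": [0,0,-0.82],"claw": 87},{"translation": [-35,-20,52],"rotation": [0,0,-0.82],"claw": 87},{"translation": [-35,-20,52],"rotation": [0,0,-0.82],"claw": 87}]'

```text
clock: 2.0
tool_pos: [0.6315, -0.1145, 0.1454]
orientation: [179.6, -0.0, -93.0]
force: [-0.2, 0.2, -1.0]
opening: 0.087
gripper_force: 0.0
```

>>> arm_command --steps '[{"translation": [0,0,33],"rotation": [0,0,0],"claw": 87},{"translation": [0,0,64],"rotation": [0,0,0],"claw": 87},{"translation": [0,0,64],"rotation": [0,0,0],"claw": 60}]'

```text
clock: 2.3
tool_pos: [0.6314, -0.1154, 0.0824]
orientation: [179.6, -0.0, -93.1]
force: [-0.6, 0.6, 0.2]
opening: 0.0827
gripper_force: 0.0
```

>>> arm_command --steps '[{"translation": [0,0,0],"rotation": [0,0,0],"claw": 8},{"translation": [0,0,0],"rotation": [0,0,0],"claw": 8},{"translation": [0,0,0],"rotation": [0,0,0],"claw": 8},{"translation": [0,0,0],"rotation": [0,0,0],"claw": 8},{"translation": [0,0,0],"rotation": [0,0,0],"claw": 8}]'

```text
clock: 2.8
tool_pos: [0.6344, -0.1151, 0.0865]
orientation: [-179.9, 0.0, -93.0]
force: [0.2, 1.0, 0.4]
opening: 0.0448
gripper_force: 0.0
```

>>> arm_command --steps '[{"translation": [0,0,0],"rotation": [0,0,0],"claw": 8},{"translation": [0,0,0],"rotation": [0,0,0],"claw": 8},{"translation": [0,0,0],"rotation": [0,0,0],"claw": 8},{"translation": [0,0,0],"rotation": [0,0,0],"claw": 8},{"translation": [0,0,0],"rotation": [0,0,0],"claw": 8}]'

```text
clock: 3.3
tool_pos: [0.6327, -0.115, 0.0854]
orientation: [179.9, -0.0, -93.0]
force: [-5.1, 1.3, 3.7]
opening: 0.0155
gripper_force: 30.0
```

```bash
cat > gate.py <<'E'
# knob tcp (mm) at gate angle th, lift l, for hinge H and locker yaw psi (deg)
import numpy as np
H=np.array([657.7,57.1]); psi=-3.0
def knob(th,l,z0=86,off=16,H=H,psi=psi):
    r=73+100*np.cos(l)-53*np.sin(l); dz=53*np.cos(l)+100*np.sin(l)-53
    a=np.radians(psi)-th; # gate frame turned clockwise
    R=np.array([[np.cos(a),-np.sin(a)],[np.sin(a),np.cos(a)]]); q=H+R@[-off,-r]
    return [q[0],q[1],z0+dz]
if __name__=="__main__":
    print(knob(0,0),knob(1.5,.22))
E
python3 gate.py; cat cmd.json
```

```text
[np.float64(632.6678070138976), np.float64(-114.82553421265419), np.float64(86.0)] [np.float64(498.4084841156814), np.float64(70.16561687638614), np.float64(106.54552712260903)]
[633.8681676883657, -115.2066592055339, 150.0, -92.99999999999999]
```

Run:
```python
import json,numpy as np
from gate import knob; from plan import plan
json.dump([633.9,-115.2,86,-93],open("cmd.json","w"))
w=[[*knob(0,l),-93,8] for l in (.06,.12,.18,.24)]
w+=[[*knob(t,.24),-93-np.degrees(t),8] for t in np.linspace(0,1.56,19)[1:]]
plan(w,step=30)
```

```text
[{T: [-4, 1, -6], R: [0, 0, -0.0], c: 8}, {T: [-7, 1, -12], R: [0, 0, -0.0], c: 8}, {T: [-11, 1, -17], R: [0, 0, -0.0], c: 8}, {T: [-16, 1, -22], R: [0, 0, -0.0], c: 8}, {T: [-18, 15, -22], R: [0, 0, 0.99], c: 8}]
[{T: [-2, 13, 0], R: [0, 0, 1.0], c: 8}, {T: [-5, 27, 0], R: [0, 0, 1.99], c: 8}, {T: [-9, 40, 0], R: [0, 0, 2.98], c: 8}, {T: [-15, 52, 0], R: [0, 0, 3.98], c: 8}, {T: [-21, 64, 0], R: [0, 0, 4.97], c: 8}]
[{T: [-2, 14, 0], R: [0, 0, 0.99], c: 8}, {T: [-5, 27, 0], R: [0, 0, 1.99], c: 8}, {T: [-9, 40, 0], R: [0, 0, 2.98], c: 8}, {T: [-15, 53, 0], R: [0, 0, 3.97], c: 8}, {T: [-21, 65, 0], R: [0, 0, 4.96], c: 8}]
[{T: [-2, 14, 0], R: [0, 0, 1.0], c: 8}, {T: [-5, 27, 0], R: [0, 0, 1.99], c: 8}, {T: [-9, 40, 0], R: [0, 0, 2.98], c: 8}, {T: [-15, 53, 0], R: [0, 0, 3.98], c: 8}, {T: [-21, 65, 0], R: [0, 0, 4.97], c: 8}]
[{T: [-2, 14, 0], R: [0, 0, 0.99], c: 8}, {T: [-6, 27, 0], R: [0, 0, 1.99], c: 8}]
end [ 501.4   79.8  108.  -182.4]
```

>>> arm_command --steps '[{"translation": [-4,1,-6],"rotation": [0,0,0],"claw": 8},{"translation": [-7,1,-12],"rotation": [0,0,0],"claw": 8},{"translation": [-11,1,-17],"rotation": [0,0,0],"claw": 8},{"translation": [-16,1,-22],"rotation": [0,0,0],"claw": 8},{"translation": [-18,15,-22],"rotation": [0,0,1],"claw": 8}]'

```text
clock: 3.8
tool_pos: [0.622, -0.096, 0.1086]
orientation: [-179.8, -0.0, -98.0]
force: [0.2, -1.5, -3.9]
opening: 0.015
gripper_force: 30.0
```

>>> arm_command --steps '[{"translation": [-2,13,0],"rotation": [0,0,1],"claw": 8},{"translation": [-5,27,0],"rotation": [0,0,2],"claw": 8},{"translation": [-9,40,0],"rotation": [0,0,3],"claw": 8},{"translation": [-15,52,0],"rotation": [0,0,4],"claw": 8},{"translation": [-21,64,0],"rotation": [0,0,5],"claw": 8}]'

```text
clock: 4.3
tool_pos: [0.5599, -0.0657, 0.1081]
orientation: [-179.9, 0.1, -123.2]
force: [2.6, 1.4, -7.0]
opening: 0.0154
gripper_force: 30.0
```

Forces are small and the gate is following. I'll continue the swing.

>>> arm_command --steps '[{"translation": [-2,14,0],"rotation": [0,0,1],"claw": 8},{"translation": [-5,27,0],"rotation": [0,0,2],"claw": 8},{"translation": [-9,40,0],"rotation": [0,0,3],"claw": 8},{"translation": [-15,53,0],"rotation": [0,0,4],"claw": 8},{"translation": [-21,65,0],"rotation": [0,0,5],"claw": 8}]'

```text
clock: 4.8
tool_pos: [0.5179, -0.0118, 0.1082]
orientation: [-180.0, 0.2, -148.2]
force: [7.6, 2.0, -11.7]
opening: 0.0152
gripper_force: 30.0
```

>>> arm_command --steps '[{"translation": [-2,14,0],"rotation": [0,0,1],"claw": 8},{"translation": [-5,27,0],"rotation": [0,0,2],"claw": 8},{"translation": [-9,40,0],"rotation": [0,0,3],"claw": 8},{"translation": [-15,53,0],"rotation": [0,0,4],"claw": 8},{"translation": [-21,65,0],"rotation": [0,0,5],"claw": 8}]'

```text
clock: 5.3
tool_pos: [0.5031, 0.0552, 0.1084]
orientation: [179.9, 0.4, -173.2]
force: [16.9, -1.9, -20.3]
opening: 0.0155
gripper_force: 30.0
```

>>> arm_command --steps '[{"translation": [-2,14,0],"rotation": [0,0,1],"claw": 8},{"translation": [-6,27,0],"rotation": [0,0,2],"claw": 8},{"translation": [-6,27,0],"rotation": [0,0,2],"claw": 8},{"translation": [-6,27,0],"rotation": [0,0,2],"claw": 8}]'

```text
clock: 5.7
tool_pos: [0.5056, 0.0823, 0.1082]
orientation: [179.8, 0.3, 177.1]
force: [12.5, -2.4, -14.5]
opening: 0.0156
gripper_force: 30.0
```

Run:
```python
from h import *
p,W=shot("top","top1"); cv2.imwrite("pics/c1.png",cv2.resize(p[100:320,190:490,::-1],(800,587),interpolation=2)); np.save("top1.npy",W)
```

```text
(no output)
```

View pics/c1.png

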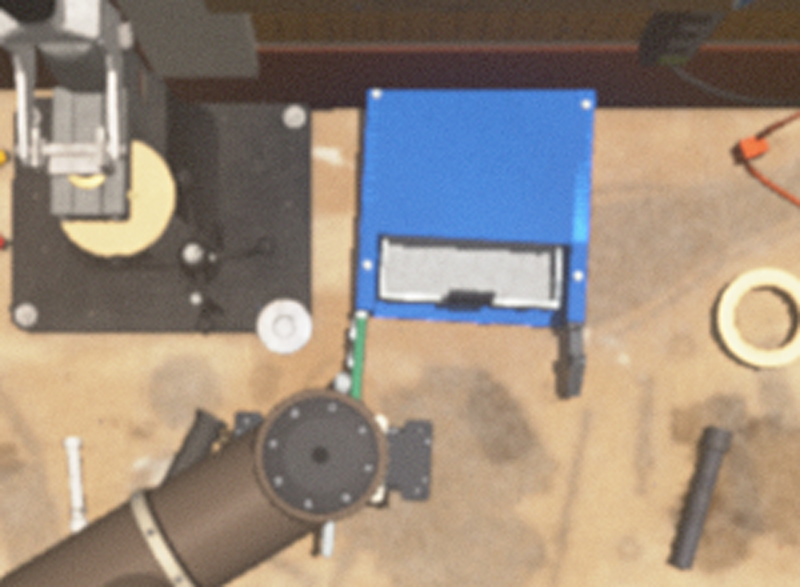

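The gate stands about square to the locker (green bar at (358,355)) and the latch is clear of the catch. I'll open it a little more, lower the bar and release it.

Run:
```python
import json,numpy as np
from gate import knob; from plan import plan
from h import ctrl
print(ctrl.get_obs()["joint_pos"].round(1))
w=[[*knob(1.60,.18),-184,8],[*knob(1.64,.12),-186,8],[*knob(1.68,.06),-187,8],[*knob(1.68,0.01),-187,8],[*knob(1.68,0.01),-187,8]]
plan(w,step=30)
a=knob(1.68,.01)
plan([[*a,-187,50],[*a,-187,50],[*a,-187,50],[*a,-187,50],[*a,-187,50],[a[0],a[1],190,-187,50,35]])
T=np.array([657.5,-61]); c,s=np.cos(np.radians(-3)),np.sin(np.radians(-3)); R=np.array([[c,-s],[s,c]])
tab=T+R@[22,0]; print("tab",tab)
plan([[tab[0],tab[1],190,-93,45],[tab[0],tab[1],110,-93,45]])
```

```text
[ 3.130e+01  1.160e+01 -2.910e+01  1.000e-01 -4.900e+01 -1.242e+02]
[{T: [4, 6, 5], R: [0, 0, 0.32], c: 8}, {T: [7, 13, 10], R: [0, 0, 0.72], c: 8}, {T: [9, 20, 16], R: [0, 0, 0.92], c: 8}, {T: [12, 20, 21], R: [0, 0, 0.92], c: 8}, {T: [12, 20, 21], R: [0, 0, 0.92], c: 8}]
end [ 490.3  100.2   87.  -187. ]
[{T: [0, 0, 0], R: [0, 0, 0.0], c: 50}, {T: [0, 0, 0], R: [0, 0, 0.0], c: 50}, {T: [0, 0, 0], R: [0, 0, 0.0], c: 50}, {T: [0, 0, 0], R: [0, 0, 0.0], c: 50}, {T: [0, 0, 0], R: [0, 0, 0.0], c: 50}]
[{T: [0, 0, -34], R: [0, 0, 0.0], c: 50}, {T: [0, 0, -69], R: [0, 0, 0.0], c: 50}, {T: [0, 0, -103], R: [0, 0, 0.0], c: 50}]
end [ 490.3  100.2  190.  -187. ]
tab [679.46984976 -62.15139104]
[{T: [-17, -12, 0], R: [0, 0, -1.57], c: 45}, {T: [-35, -23, 0], R: [0, 0, -3.13], c: 45}, {T: [-52, -35, 0], R: [0, 0, -4.7], c: 45}, {T: [-69, -46, 0], R: [0, 0, -6.27], c: 45}, {T: [-86, -58, 0], R: [0, 0, -7.83], c: 45}]
[{T: [-7, -20, 0], R: [0, 0, -1.57], c: 45}, {T: [-13, -40, 0], R: [0, 0, -3.14], c: 45}, {T: [-19, -60, 0], R: [0, 0, -4.7], c: 45}, {T: [-25, -79, 0], R: [0, 0, -6.27], c: 45}, {T: [-31, -99, 0], R: [0, 0, -7.84], c: 45}]
[{T: [8, -20, 0], R: [0, 0, -1.56], c: 45}, {T: [15, -39, 0], R: [0, 0, -3.13], c: 45}, {T: [15, -39, 40], R: [0, 0, -3.13], c: 45}, {T: [15, -39, 80], R: [0, 0, -3.13], c: 45}]
end [679.6 -61.8 110.  -93. ]
```

>>> arm_command --steps '[{"translation": [4,6,5],"rotation": [0,0,0.32],"claw": 8},{"translation": [7,13,10],"rotation": [0,0,0.72],"claw": 8},{"translation": [9,20,16],"rotation": [0,0,0.92],"claw": 8},{"translation": [12,20,21],"rotation": [0,0,0.92],"claw": 8},{"translation": [12,20,21],"rotation": [0,0,0.92],"claw": 8}]'

```text
clock: 6.25
tool_pos: [0.4931, 0.1019, 0.0872]
orientation: [179.9, 0.2, 172.5]
force: [5.4, -0.4, -0.7]
opening: 0.0155
gripper_force: 30.0
```

>>> arm_command --steps '[{"translation": [0,0,0],"rotation": [0,0,0],"claw": 50},{"translation": [0,0,0],"rotation": [0,0,0],"claw": 50},{"translation": [0,0,0],"rotation": [0,0,0],"claw": 50},{"translation": [0,0,0],"rotation": [0,0,0],"claw": 50},{"translation": [0,0,0],"rotation": [0,0,0],"claw": 50}]'

```text
clock: 6.75
tool_pos: [0.4914, 0.1007, 0.0866]
orientation: [-180.0, -0.0, 172.4]
force: [0.7, -0.3, 0.1]
opening: 0.0478
gripper_force: 0.0
```

>>> arm_command --steps '[{"translation": [0,0,-34],"rotation": [0,0,0],"claw": 50},{"translation": [0,0,-69],"rotation": [0,0,0],"claw": 50},{"translation": [0,0,-103],"rotation": [0,0,0],"claw": 50}]'

```text
clock: 7.05
tool_pos: [0.4913, 0.1006, 0.1907]
orientation: [-180.0, -0.0, 172.4]
force: [0.3, 0.5, 0.0]
opening: 0.0499
gripper_force: 0.0
```

>>> arm_command --steps '[{"translation": [-17,-12,0],"rotation": [0,0,-1.57],"claw": 45},{"translation": [-35,-23,0],"rotation": [0,0,-3.13],"claw": 45},{"translation": [-52,-35,0],"rotation": [0,0,-4.7],"claw": 45},{"translation": [-69,-46,0],"rotation": [0,0,-6.27],"claw": 45},{"translation": [-86,-58,0],"rotation": [0,0,-7.83],"claw": 45}]'

```text
clock: 7.55
tool_pos: [0.5696, 0.0314, 0.1895]
orientation: [180.0, -0.0, -148.1]
force: [-0.2, 0.5, -0.3]
opening: 0.0446
gripper_force: 0.0
```

>>> arm_command --steps '[{"translation": [-7,-20,0],"rotation": [0,0,-1.57],"claw": 45},{"translation": [-13,-40,0],"rotation": [0,0,-3.14],"claw": 45},{"translation": [-19,-60,0],"rotation": [0,0,-4.7],"claw": 45},{"translation": [-25,-79,0],"rotation": [0,0,-6.27],"claw": 45},{"translation": [-31,-99,0],"rotation": [0,0,-7.84],"claw": 45}]'

```text
clock: 8.05
tool_pos: [0.6477, -0.0368, 0.1893]
orientation: [180.0, -0.0, -108.9]
force: [-0.2, 1.0, -0.2]
opening: 0.0453
gripper_force: 0.0
```

>>> arm_command --steps '[{"translation": [8,-20,0],"rotation": [0,0,-1.56],"claw": 45},{"translation": [15,-39,0],"rotation": [0,0,-3.13],"claw": 45},{"translation": [15,-39,40],"rotation": [0,0,-3.13],"claw": 45},{"translation": [15,-39,80],"rotation": [0,0,-3.13],"claw": 45}]'

```text
clock: 8.45
tool_pos: [0.6803, -0.0637, 0.1094]
orientation: [-179.9, 0.0, -93.6]
force: [0.1, -0.6, -1.1]
opening: 0.0451
gripper_force: 0.0
```

>>> arm_command --steps '[{"translation": [0,0,30],"rotation": [0,0,0],"claw": 45},{"translation": [0,0,61],"rotation": [0,0,0],"claw": 45},{"translation": [0,0,61],"rotation": [0,0,0],"claw": 20},{"translation": [0,0,61],"rotation": [0,0,0],"claw": 4},{"translation": [0,0,61],"rotation": [0,0,0],"claw": 4}]'

```text
clock: 8.95
tool_pos: [0.6806, -0.0631, 0.0506]
orientation: [-179.8, 0.0, -93.6]
force: [-0.3, 1.1, 0.8]
opening: 0.0266
gripper_force: 0.0
```

>>> arm_command --steps '[{"translation": [0,0,0],"rotation": [0,0,0],"claw": 4},{"translation": [0,0,0],"rotation": [0,0,0],"claw": 4},{"translation": [0,0,0],"rotation": [0,0,0],"claw": 4},{"translation": [0,0,0],"rotation": [0,0,0],"claw": 4}]'

```text
clock: 9.35
tool_pos: [0.6795, -0.0631, 0.0502]
orientation: [-179.9, 0.0, -93.6]
force: [-2.1, 2.3, 6.6]
opening: 0.01
gripper_force: 30.0
```

>>> arm_command --steps '[{"translation": [0,25,0],"rotation": [0,0,0],"claw": 4},{"translation": [0,50,0],"rotation": [0,0,0],"claw": 4},{"translation": [0,75,0],"rotation": [0,0,0],"claw": 4},{"translation": [0,100,0],"rotation": [0,0,0],"claw": 4},{"translation": [0,125,0],"rotation": [0,0,0],"claw": 4}]'

```text
clock: 9.85
tool_pos: [0.5549, -0.0562, 0.0501]
orientation: [-179.8, -0.0, -93.5]
force: [1.7, -5.5, 5.8]
opening: 0.01
gripper_force: 30.0
```

>>> arm_command --steps '[{"translation": [0,20,0],"rotation": [0,0,0],"claw": 4},{"translation": [0,38,0],"rotation": [0,0,0],"claw": 4},{"translation": [0,43,0],"rotation": [0,0,0],"claw": 4},{"translation": [0,43,0],"rotation": [0,0,0],"claw": 4},{"translation": [0,43,0],"rotation": [0,0,0],"claw": 4}]'

```text
clock: 10.35
tool_pos: [0.5148, -0.0539, 0.0501]
orientation: [-179.7, -0.1, -93.5]
force: [9.9, -13.5, -2.3]
opening: 0.0097
gripper_force: 30.0
```

>>> arm_command --steps '[{"translation": [0,0,0],"rotation": [0,0,0],"claw": 40},{"translation": [0,0,0],"rotation": [0,0,0],"claw": 40},{"translation": [0,0,0],"rotation": [0,0,0],"claw": 40},{"translation": [0,0,0],"rotation": [0,0,0],"claw": 40}]'

```text
clock: 10.75
tool_pos: [0.5114, -0.0525, 0.0486]
orientation: [180.0, 0.0, -93.6]
force: [-0.5, 0.5, 0.5]
opening: 0.036
gripper_force: 0.0
```

>>> arm_command --steps '[{"translation": [0,0,-35],"rotation": [0,0,0],"claw": 60},{"translation": [0,0,-70],"rotation": [0,0,0],"claw": 60},{"translation": [0,0,-105],"rotation": [0,0,0],"claw": 60},{"translation": [0,0,-130],"rotation": [0,0,0],"claw": 60},{"translation": [0,0,-130],"rotation": [0,0,0],"claw": 60}]'

```text
clock: 11.25
tool_pos: [0.5137, -0.0522, 0.1825]
orientation: [-179.6, 0.1, -93.5]
force: [1.4, -1.1, -0.2]
opening: 0.0599
gripper_force: 0.0
```

Run:
```python
from h import *
p,W=shot("top","top2"); np.save("top2.npy",W); cv2.imwrite("pics/c2.png",cv2.resize(p[110:330,190:490,::-1],(800,587),interpolation=2))
o=ctrl.get_obs(); print(o["tool_pos"],o["orientation"])
for b,h in (((205,235,255,315),.021),((240,280,245,295),.04),((432,472,252,320),.029)):
  try: print(part(W,b,h))
  except Exception as e: print(e)
```

```text
[ 0.51247479 -0.05228495  0.1803499 ] [-1.79790054e+02  7.29238286e-02 -9.35787412e+01]
(array([0.4635, 0.3735]), 'len', np.float64(0.1276), 'wid', np.float64(0.0168), 'yaw', 4.9)
(array([0.5216, 0.2394]), 'len', np.float64(0.0725), 'wid', np.float64(0.0312), 'yaw', 142.7)
(array([ 0.4629, -0.3174]), 'len', np.float64(0.1566), 'wid', np.float64(0.0218), 'yaw', 163.1)
```

View pics/c2.png

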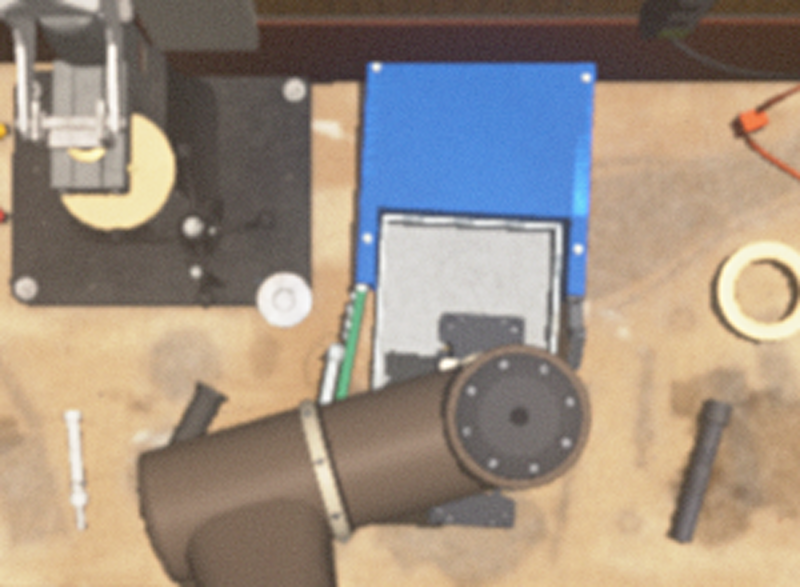

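The picture shows the tray fully out, the gate held open, and the pipe stub and spindle unmoved; the arm half hides the grip. I'll pick the pipe first.

Run:
```python
import json
from plan import plan
json.dump([513,-52.5,181,-93.5],open("cmd.json","w"))
plan([[463,-317,150,-17,65],[463,-317,100,-17,65],[463,-317,40,-17,65,35],[463,-317,7,-17,65,35]])
```

```text
[{T: [27, 3, 3], R: [0, 0, -1.53], c: 65}, {T: [53, 7, 6], R: [0, 0, -3.06], c: 65}, {T: [80, 10, 9], R: [0, 0, -4.59], c: 65}, {T: [107, 14, 12], R: [0, 0, -6.12], c: 65}, {T: [134, 17, 16], R: [0, 0, -7.65], c: 65}]
[{T: [19, 19, 3], R: [0, 0, -1.53], c: 65}, {T: [37, 38, 6], R: [0, 0, -3.06], c: 65}, {T: [56, 57, 9], R: [0, 0, -4.59], c: 65}, {T: [75, 76, 12], R: [0, 0, -6.12], c: 65}, {T: [94, 96, 15], R: [0, 0, -7.65], c: 65}]
[{T: [0, 0, 25], R: [0, 0, -0.0], c: 65}, {T: [0, 0, 50], R: [0, 0, -0.0], c: 65}, {T: [0, 0, 80], R: [0, 0, -0.0], c: 65}, {T: [0, 0, 110], R: [0, 0, -0.0], c: 65}, {T: [0, 0, 143], R: [0, 0, -0.0], c: 65}]
end [ 462.6 -317.2    7.   -17. ]
```

>>> arm_command --steps '[{"translation": [27,3,3],"rotation": [0,0,-1.53],"claw": 65},{"translation": [53,7,6],"rotation": [0,0,-3.06],"claw": 65},{"translation": [80,10,9],"rotation": [0,0,-4.59],"claw": 65},{"translation": [107,14,12],"rotation": [0,0,-6.12],"claw": 65},{"translation": [134,17,16],"rotation": [0,0,-7.65],"claw": 65}]'

```text
clock: 11.8
tool_pos: [0.4851, -0.1861, 0.1613]
orientation: [179.9, 0.1, -55.0]
force: [0.8, 0.2, 1.5]
opening: 0.0652
gripper_force: 0.0
```

>>> arm_command --steps '[{"translation": [19,19,3],"rotation": [0,0,-1.53],"claw": 65},{"translation": [37,38,6],"rotation": [0,0,-3.06],"claw": 65},{"translation": [56,57,9],"rotation": [0,0,-4.59],"claw": 65},{"translation": [75,76,12],"rotation": [0,0,-6.12],"claw": 65},{"translation": [94,96,15],"rotation": [0,0,-7.65],"claw": 65}]'

```text
clock: 12.3
tool_pos: [0.4597, -0.3179, 0.1461]
orientation: [-180.0, 0.1, -16.8]
force: [0.4, -0.3, -0.1]
opening: 0.065
gripper_force: 0.0
```

>>> arm_command --steps '[{"translation": [0,0,25],"rotation": [0,0,0],"claw": 65},{"translation": [0,0,50],"rotation": [0,0,0],"claw": 65},{"translation": [0,0,80],"rotation": [0,0,0],"claw": 65},{"translation": [0,0,110],"rotation": [0,0,0],"claw": 65},{"translation": [0,0,142],"rotation": [0,0,0],"claw": 65}]'

```text
clock: 12.8
tool_pos: [0.4599, -0.3169, 0.0036]
orientation: [-180.0, 0.1, -17.1]
force: [0.0, -0.4, -0.3]
opening: 0.0649
gripper_force: 0.0
```

>>> arm_command --steps '[{"translation": [0,0,0],"rotation": [0,0,0],"claw": 10},{"translation": [0,0,0],"rotation": [0,0,0],"claw": 10},{"translation": [0,0,0],"rotation": [0,0,0],"claw": 10},{"translation": [0,0,0],"rotation": [0,0,0],"claw": 10},{"translation": [0,0,0],"rotation": [0,0,0],"claw": 10}]'

```text
clock: 13.3
tool_pos: [0.4607, -0.3173, 0.0059]
orientation: [180.0, -0.0, -17.1]
force: [-0.9, -0.1, -0.1]
opening: 0.0307
gripper_force: 0.5
```

>>> arm_command --steps '[{"translation": [0,0,0],"rotation": [0,0,0],"claw": 10},{"translation": [0,0,0],"rotation": [0,0,0],"claw": 10}]'

```text
clock: 13.5
tool_pos: [0.4606, -0.3173, 0.0059]
orientation: [180.0, -0.0, -17.1]
force: [-1.1, 0.0, 1.5]
opening: 0.0289
gripper_force: 30.0
```

Run:
```python
import json
from plan import plan
json.dump([460.5,-317.3,6,-17],open("cmd.json","w"))
plan([[460.5,-317.3,60,-17,10,30],[470,-290,130,-25,10],[570,-56,130,-93,10],[570,-56,130,-93,10]])
plan([[570,-56,60,-93,10,35],[570,-56,20,-93,10,20],[570,-56,20,-93,10,20]])
```

```text
[{T: [0, 0, -27], R: [0, 0, -0.0], c: 10}, {T: [0, 0, -54], R: [0, 0, -0.0], c: 10}, {T: [1, -14, -89], R: [0, 0, 0.8], c: 10}, {T: [1, -29, -124], R: [0, 0, 1.6], c: 10}, {T: [4, -57, -124], R: [0, 0, 3.11], c: 10}]
[{T: [-4, -28, 0], R: [0, 0, 1.51], c: 10}, {T: [-9, -56, 0], R: [0, 0, 3.02], c: 10}, {T: [-14, -84, 0], R: [0, 0, 4.53], c: 10}, {T: [-18, -112, 0], R: [0, 0, 6.05], c: 10}, {T: [-23, -140, 0], R: [0, 0, 7.56], c: 10}]
[{T: [-20, -19, 0], R: [0, 0, 1.51], c: 10}, {T: [-41, -38, 0], R: [0, 0, 3.02], c: 10}, {T: [-62, -57, 0], R: [0, 0, 4.53], c: 10}, {T: [-62, -57, 0], R: [0, 0, 4.53], c: 10}]
end [569.8 -56.  130.  -93. ]
[{T: [0, 0, 23], R: [0, 0, -0.0], c: 10}, {T: [0, 0, 47], R: [0, 0, -0.0], c: 10}, {T: [0, 0, 70], R: [0, 0, -0.0], c: 10}, {T: [0, 0, 90], R: [0, 0, -0.0], c: 10}, {T: [0, 0, 110], R: [0, 0, -0.0], c: 10}]
[{T: [0, 0, 0], R: [0, 0, -0.0], c: 10}]
end [569.8 -56.   20.  -93. ]
```

>>> arm_command --steps '[{"translation": [0,0,-27],"rotation": [0,0,0],"claw": 10},{"translation": [0,0,-54],"rotation": [0,0,0],"claw": 10},{"translation": [1,-14,-89],"rotation": [0,0,0.8],"claw": 10},{"translation": [1,-29,-124],"rotation": [0,0,1.6],"claw": 10},{"translation": [4,-57,-124],"rotation": [0,0,3.11],"claw": 10}]'

```text
clock: 14.0
tool_pos: [0.4836, -0.2649, 0.1345]
orientation: [-179.9, -0.4, -32.9]
force: [0.5, 0.3, -2.6]
opening: 0.0285
gripper_force: 30.0
```

>>> arm_command --steps '[{"translation": [-4,-28,0],"rotation": [0,0,1.51],"claw": 10},{"translation": [-9,-56,0],"rotation": [0,0,3.02],"claw": 10},{"translation": [-14,-84,0],"rotation": [0,0,4.53],"claw": 10},{"translation": [-18,-112,0],"rotation": [0,0,6.05],"claw": 10},{"translation": [-23,-140,0],"rotation": [0,0,7.56],"claw": 10}]'

```text
clock: 14.5
tool_pos: [0.5374, -0.1324, 0.1294]
orientation: [180.0, 0.0, -70.8]
force: [0.4, 0.3, -3.4]
opening: 0.029
gripper_force: 30.0
```

>>> arm_command --steps '[{"translation": [-20,-19,0],"rotation": [0,0,1.51],"claw": 10},{"translation": [-41,-38,0],"rotation": [0,0,3.02],"claw": 10},{"translation": [-62,-57,0],"rotation": [0,0,4.53],"claw": 10},{"translation": [-62,-57,0],"rotation": [0,0,4.53],"claw": 10}]'

```text
clock: 14.9
tool_pos: [0.5714, -0.0535, 0.1293]
orientation: [-180.0, 0.0, -93.2]
force: [0.3, -0.4, -2.3]
opening: 0.0287
gripper_force: 30.0
```

Run:
```python
from h import *
p,W=shot("scene","s3"); cv2.imwrite("pics/c3.png",cv2.resize(p[130:310,230:470,::-1],(720,540),interpolation=2))
o=ctrl.get_obs(); print(o["tool_pos"],o["orientation"],o["opening"],o["gripper_force"])
```

```text
[ 0.57056936 -0.05462858  0.1291616 ] [ 1.79971410e+02  1.37850285e-02 -9.30059553e+01] 0.02862324520825416 30.00044882297516
```

View pics/c3.png

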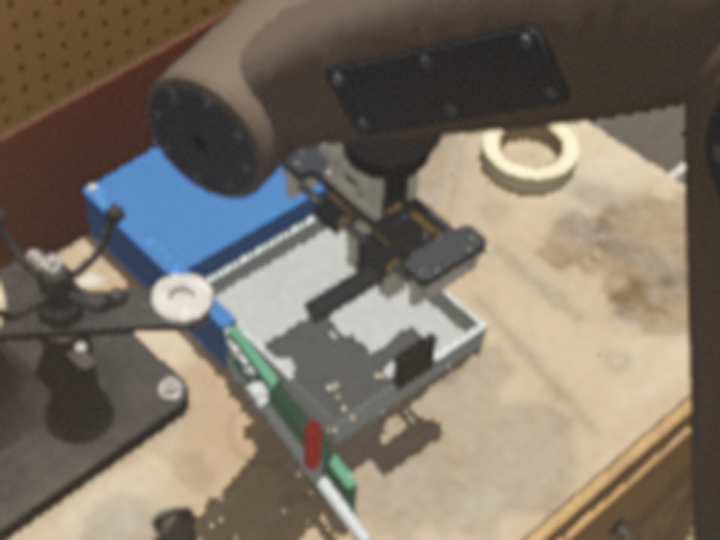

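The pipe is held over the tray, parallel to its front, and the tray is empty. I'll lower it.

>>> arm_command --steps '[{"translation": [0,0,30],"rotation": [0,0,0],"claw": 10},{"translation": [2,0,60],"rotation": [0,0,0],"claw": 10},{"translation": [2,0,85],"rotation": [0,0,0],"claw": 10},{"translation": [2,0,108],"rotation": [0,0,0],"claw": 10},{"translation": [2,0,110],"rotation": [0,0,0],"claw": 10}]'

```text
clock: 15.45
tool_pos: [0.5675, -0.0592, 0.0167]
orientation: [179.7, -0.1, -93.1]
force: [-0.5, -0.3, -1.8]
opening: 0.0291
gripper_force: 30.0
```

>>> arm_command --steps '[{"translation": [0,0,0],"rotation": [0,0,0],"claw": 10},{"translation": [0,0,1],"rotation": [0,0,0],"claw": 36},{"translation": [0,0,1],"rotation": [0,0,0],"claw": 36},{"translation": [0,0,1],"rotation": [0,0,0],"claw": 36},{"translation": [0,0,-10],"rotation": [0,0,0],"claw": 40}]'

```text
clock: 15.95
tool_pos: [0.5696, -0.0583, 0.0295]
orientation: [179.9, -0.0, -93.1]
force: [-1.0, 0.0, -0.6]
opening: 0.0385
gripper_force: 0.0
```

>>> arm_command --steps '[{"translation": [0,0,-20],"rotation": [0,0,0],"claw": 40},{"translation": [0,0,-60],"rotation": [0,0,0],"claw": 40},{"translation": [0,0,-100],"rotation": [0,0,0],"claw": 40},{"translation": [0,0,-130],"rotation": [0,0,0],"claw": 40}]'

```text
clock: 16.35
tool_pos: [0.571, -0.0582, 0.1636]
orientation: [-179.8, 0.0, -93.1]
force: [1.2, 0.1, 0.5]
opening: 0.04
gripper_force: 0.0
```

Run:
```python
from h import *
p,W=shot("top","top4"); 
print(part(W,(205,235,255,315),.021)); print(part(W,(240,280,245,295),.04))
p,W=shot("scene"); print(part(W,(275,310,290,350),.04)); Ws=np.load("scene0.npy"); print(part(Ws,(275,310,290,350),.04)); print(part(W,(240,290,335,385),.021))
import json
from plan import plan
json.dump([570,-58,163,-93],open("cmd.json","w"))
plan([[570,-58,190,-93,40],[505,245,190,-28.6,80],[505,245,100,-28.6,80]])
```

```text
(array([0.4633, 0.3737]), 'len', np.float64(0.1284), 'wid', np.float64(0.0165), 'yaw', 5.1)
(array([0.4679, 0.2729]), 'len', np.float64(0.0266), 'wid', np.float64(0.0126), 'yaw', 31.8)
(array([0.5039, 0.2472]), 'len', np.float64(0.1066), 'wid', np.float64(0.0322), 'yaw', 151.7)
(array([0.504 , 0.2471]), 'len', np.float64(0.1069), 'wid', np.float64(0.0321), 'yaw', 151.8)
(array([0.4601, 0.3756]), 'len', np.float64(0.1299), 'wid', np.float64(0.0166), 'yaw', 5.6)
[{T: [0, 0, -27], R: [0, 0, -0.0], c: 40}, {T: [-33, 9, -27], R: [0, 0, -1.43], c: 80}, {T: [-66, 18, -27], R: [0, 0, -2.86], c: 80}, {T: [-100, 27, -27], R: [0, 0, -4.29], c: 80}, {T: [-133, 36, -27], R: [0, 0, -5.72], c: 80}]
[{T: [-33, -8, 0], R: [0, 0, -1.44], c: 80}, {T: [-67, -16, 0], R: [0, 0, -2.87], c: 80}, {T: [-100, -24, 0], R: [0, 0, -4.3], c: 80}, {T: [-134, -32, 0], R: [0, 0, -5.73], c: 80}, {T: [-167, -40, 0], R: [0, 0, -7.16], c: 80}]
[{T: [0, 0, 30], R: [0, 0, -0.0], c: 80}, {T: [0, 0, 60], R: [0, 0, -0.0], c: 80}, {T: [0, 0, 90], R: [0, 0, -0.0], c: 80}]
end [504.9 244.6 100.  -28.6]
```

>>> arm_command --steps '[{"translation": [0,0,-27],"rotation": [0,0,0],"claw": 40},{"translation": [-33,9,-27],"rotation": [0,0,-1.43],"claw": 80},{"translation": [-66,18,-27],"rotation": [0,0,-2.86],"claw": 80},{"translation": [-100,27,-27],"rotation": [0,0,-4.29],"claw": 80},{"translation": [-133,36,-27],"rotation": [0,0,-5.72],"claw": 80}]'

```text
clock: 16.95
tool_pos: [0.5409, 0.0777, 0.1873]
orientation: [-180.0, 0.0, -64.2]
force: [0.2, 0.1, -0.2]
opening: 0.0667
gripper_force: 0.0
```

>>> arm_command --steps '[{"translation": [-33,-8,0],"rotation": [0,0,-1.44],"claw": 80},{"translation": [-67,-16,0],"rotation": [0,0,-2.87],"claw": 80},{"translation": [-100,-24,0],"rotation": [0,0,-4.3],"claw": 80},{"translation": [-134,-32,0],"rotation": [0,0,-5.73],"claw": 80},{"translation": [-167,-40,0],"rotation": [0,0,-7.16],"claw": 80}]'

```text
clock: 17.45
tool_pos: [0.505, 0.2458, 0.1873]
orientation: [-180.0, -0.0, -28.4]
force: [1.1, -0.3, -0.2]
opening: 0.0799
gripper_force: 0.0
```

>>> arm_command --steps '[{"translation": [0,0,35],"rotation": [0,0,0],"claw": 80},{"translation": [0,0,70],"rotation": [0,0,0],"claw": 80},{"translation": [0,0,105],"rotation": [0,0,0],"claw": 80},{"translation": [0,0,140],"rotation": [0,0,0],"claw": 80},{"translation": [0,0,178],"rotation": [0,0,0],"claw": 80}]'

```text
clock: 17.95
tool_pos: [0.506, 0.2449, 0.0083]
orientation: [-179.9, -0.0, -28.7]
force: [1.4, -0.6, -0.9]
opening: 0.0803
gripper_force: 0.0
```

>>> arm_command --steps '[{"translation": [0,0,0],"rotation": [0,0,0],"claw": 20},{"translation": [0,0,0],"rotation": [0,0,0],"claw": 20},{"translation": [0,0,0],"rotation": [0,0,0],"claw": 20},{"translation": [0,0,0],"rotation": [0,0,0],"claw": 20},{"translation": [0,0,0],"rotation": [0,0,0],"claw": 20}]'

```text
clock: 18.45
tool_pos: [0.5065, 0.2452, 0.0103]
orientation: [-179.8, -0.0, -28.7]
force: [0.3, 0.4, 0.0]
opening: 0.0452
gripper_force: 0.0
```

>>> arm_command --steps '[{"translation": [0,0,0],"rotation": [0,0,0],"claw": 20},{"translation": [0,0,0],"rotation": [0,0,0],"claw": 20}]'

```text
clock: 18.65
tool_pos: [0.5062, 0.2449, 0.0098]
orientation: [-179.9, -0.0, -28.7]
force: [-1.5, 0.6, 7.2]
opening: 0.0397
gripper_force: 30.0
```

Run:
```python
import json
from plan import plan
json.dump([506,245,10,-28.7],open("cmd.json","w"))
plan([[506,245,70,-28.7,20,30],[506,245,175,-28.7,20,36],[555,-50,175,-93,20],[687,-62,150,-93,20],[687,-62,150,-93,20]])
```

```text
[{T: [0, 0, -30], R: [0, 0, -0.0], c: 20}, {T: [0, 0, -60], R: [0, 0, -0.0], c: 20}, {T: [0, 0, -95], R: [0, 0, -0.0], c: 20}, {T: [0, 0, -130], R: [0, 0, -0.0], c: 20}, {T: [0, 0, -165], R: [0, 0, -0.0], c: 20}]
[{T: [21, 26, 0], R: [0, 0, 1.43], c: 20}, {T: [41, 52, 0], R: [0, 0, 2.86], c: 20}, {T: [62, 78, 0], R: [0, 0, 4.29], c: 20}, {T: [82, 105, 0], R: [0, 0, 5.72], c: 20}, {T: [103, 131, 0], R: [0, 0, 7.14], c: 20}]
[{T: [31, 9, 0], R: [0, 0, 1.43], c: 20}, {T: [63, 18, 0], R: [0, 0, 2.86], c: 20}, {T: [95, 28, 0], R: [0, 0, 4.29], c: 20}, {T: [127, 37, 0], R: [0, 0, 5.72], c: 20}, {T: [144, 9, 6], R: [0, 0, 5.72], c: 20}]
[{T: [1, -34, 6], R: [0, 0, 0.0], c: 20}, {T: [2, -67, 13], R: [0, 0, 0.0], c: 20}, {T: [4, -100, 19], R: [0, 0, 0.0], c: 20}, {T: [4, -100, 19], R: [0, 0, 0.0], c: 20}]
end [687.2 -62.3 150.  -93. ]
```

>>> arm_command --steps '[{"translation": [0,0,-30],"rotation": [0,0,0],"claw": 20},{"translation": [0,0,-60],"rotation": [0,0,0],"claw": 20},{"translation": [0,0,-95],"rotation": [0,0,0],"claw": 20},{"translation": [0,0,-130],"rotation": [0,0,0],"claw": 20},{"translation": [0,0,-165],"rotation": [0,0,0],"claw": 20}]'

```text
clock: 19.15
tool_pos: [0.5054, 0.2443, 0.1754]
orientation: [-180.0, -0.0, -28.7]
force: [0.8, 1.1, -0.6]
opening: 0.0399
gripper_force: 30.0
```

>>> arm_command --steps '[{"translation": [21,26,0],"rotation": [0,0,1.43],"claw": 20},{"translation": [41,52,0],"rotation": [0,0,2.86],"claw": 20},{"translation": [62,78,0],"rotation": [0,0,4.29],"claw": 20},{"translation": [82,105,0],"rotation": [0,0,5.72],"claw": 20},{"translation": [103,131,0],"rotation": [0,0,7.14],"claw": 20}]'

```text
clock: 19.65
tool_pos: [0.5329, 0.0788, 0.1739]
orientation: [-180.0, 0.0, -64.7]
force: [-0.1, 0.3, 0.1]
opening: 0.0398
gripper_force: 30.0
```

>>> arm_command --steps '[{"translation": [31,9,0],"rotation": [0,0,1.43],"claw": 20},{"translation": [63,18,0],"rotation": [0,0,2.86],"claw": 20},{"translation": [95,28,0],"rotation": [0,0,4.29],"claw": 20},{"translation": [127,37,0],"rotation": [0,0,5.72],"claw": 20},{"translation": [144,9,6],"rotation": [0,0,5.72],"claw": 20}]'

```text
clock: 20.15
tool_pos: [0.5857, -0.0566, 0.1691]
orientation: [-179.9, 0.0, -93.4]
force: [2.4, 1.2, -0.1]
opening: 0.0397
gripper_force: 30.0
```

>>> arm_command --steps '[{"translation": [1,-34,6],"rotation": [0,0,0],"claw": 20},{"translation": [2,-67,13],"rotation": [0,0,0],"claw": 20},{"translation": [4,-100,19],"rotation": [0,0,0],"claw": 20},{"translation": [4,-100,19],"rotation": [0,0,0],"claw": 20}]'

```text
clock: 20.55
tool_pos: [0.6891, -0.0634, 0.1462]
orientation: [179.9, -0.0, -93.0]
force: [-1.0, 0.2, -2.0]
opening: 0.0397
gripper_force: 30.0
```

Run:
```python
from h import *
p,W=shot("scene","s5"); cv2.imwrite("pics/c5.png",cv2.resize(p[130:310,230:470,::-1],(720,540),interpolation=2))
o=ctrl.get_obs(); print(o["tool_pos"],o["orientation"],o["opening"],o["gripper_force"])
```

```text
[ 0.68751475 -0.06318178  0.14672257] [ 1.79868705e+02 -2.25788331e-02 -9.30465325e+01] 0.039841702857843386 29.994976222515106
```

View pics/c5.png

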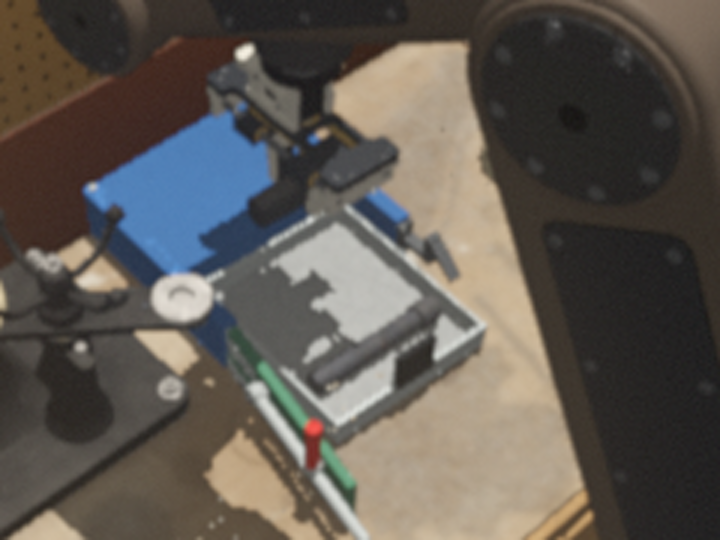

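The pipe lies along the tray front and the grip is held near the back. I'll lower the grip 6 mm nearer the front to clear the back wall.

>>> arm_command --steps '[{"translation": [0,6,30],"rotation": [0,0,0],"claw": 20},{"translation": [0,6,60],"rotation": [0,0,0],"claw": 20},{"translation": [0,6,90],"rotation": [0,0,0],"claw": 20},{"translation": [0,6,112],"rotation": [0,0,0],"claw": 20},{"translation": [0,6,124],"rotation": [0,0,0],"claw": 20}]'

```text
clock: 21.1
tool_pos: [0.6791, -0.0625, 0.0231]
orientation: [179.9, -0.0, -93.0]
force: [-1.1, 0.4, -0.9]
opening: 0.0397
gripper_force: 30.0
```

>>> arm_command --steps '[{"translation": [0,0,1],"rotation": [0,0,0],"claw": 20},{"translation": [0,0,1],"rotation": [0,0,0],"claw": 46},{"translation": [0,0,1],"rotation": [0,0,0],"claw": 46},{"translation": [0,0,1],"rotation": [0,0,0],"claw": 46},{"translation": [0,0,-20],"rotation": [0,0,0],"claw": 48}]'

```text
clock: 21.6
tool_pos: [0.6793, -0.0626, 0.0429]
orientation: [179.8, -0.0, -93.0]
force: [-0.9, -0.1, -0.1]
opening: 0.0471
gripper_force: 0.0
```

>>> arm_command --steps '[{"translation": [0,0,-40],"rotation": [0,0,0],"claw": 48},{"translation": [0,0,-80],"rotation": [0,0,0],"claw": 48},{"translation": [0,0,-120],"rotation": [0,0,0],"claw": 48},{"translation": [0,20,-130],"rotation": [0,0,0],"claw": 48},{"translation": [0,60,-130],"rotation": [0,0,0],"claw": 48}]'

```text
clock: 22.1
tool_pos: [0.6236, -0.0592, 0.1777]
orientation: [-179.6, 0.0, -93.0]
force: [-0.7, 0.5, -1.1]
opening: 0.0482
gripper_force: 0.0
```

>>> arm_command --steps '[{"translation": [0,35,-10],"rotation": [0,0,0],"claw": 48},{"translation": [0,70,-20],"rotation": [0,0,0],"claw": 48},{"translation": [0,70,-20],"rotation": [0,0,0],"claw": 48}]'

```text
clock: 22.4
tool_pos: [0.5485, -0.0557, 0.1976]
orientation: [-179.8, 0.1, -93.0]
force: [1.6, 0.6, 0.8]
opening: 0.0483
gripper_force: 0.0
```

Run:
```python
from h import *
p,W=shot("top","top6"); o=ctrl.get_obs(); print(o["tool_pos"],o["orientation"],o["opening"]); print(part(W,(205,235,255,315),.021))
p,W=shot("scene","s6"); print(part(W,(240,290,335,385),.021))
cv2.imwrite("pics/c6.png",cv2.resize(p[130:310,230:470,::-1],(480,360),interpolation=2))
import json
from plan import plan
t=o["tool_pos"]*1000; json.dump([*t,-93],open("cmd.json","w"))
```

```text
[ 0.55031737 -0.05559545  0.19706239] [-1.79772426e+02  6.85190025e-02 -9.29664915e+01] 0.048491682206133466
(array([0.4635, 0.3735]), 'len', np.float64(0.1276), 'wid', np.float64(0.0167), 'yaw', 5.2)
(array([0.4601, 0.3755]), 'len', np.float64(0.13), 'wid', np.float64(0.0165), 'yaw', 5.7)
```

View pics/c6.png

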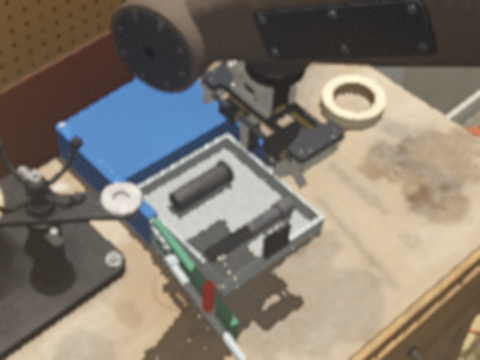

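Run:
```python
from plan import plan
plan([[462,374,180,5.3,50],[462,374,40,5.3,50,40],[462,374,7,5.3,50,40]])
```

```text
[{T: [-33, 9, 1], R: [0, 0, -1.51], c: 50}, {T: [-65, 17, 3], R: [0, 0, -3.02], c: 50}, {T: [-98, 26, 4], R: [0, 0, -4.54], c: 50}, {T: [-131, 34, 5], R: [0, 0, -6.05], c: 50}, {T: [-163, 43, 7], R: [0, 0, -7.56], c: 50}]
[{T: [-31, -14, 1], R: [0, 0, -1.51], c: 50}, {T: [-62, -27, 2], R: [0, 0, -3.03], c: 50}, {T: [-93, -40, 3], R: [0, 0, -4.54], c: 50}, {T: [-124, -54, 5], R: [0, 0, -6.05], c: 50}, {T: [-155, -67, 6], R: [0, 0, -7.56], c: 50}]
[{T: [-16, -29, 1], R: [0, 0, -1.52], c: 50}, {T: [-33, -59, 3], R: [0, 0, -3.03], c: 50}, {T: [-49, -88, 4], R: [0, 0, -4.54], c: 50}, {T: [-49, -88, 39], R: [0, 0, -4.54], c: 50}, {T: [-49, -88, 74], R: [0, 0, -4.54], c: 50}]
[{T: [0, 0, 35], R: [0, 0, -0.0], c: 50}, {T: [0, 0, 70], R: [0, 0, -0.0], c: 50}, {T: [0, 0, 103], R: [0, 0, -0.0], c: 50}]
end [462.  373.6   7.1   5.3]
```

>>> arm_command --steps '[{"translation": [-33,9,1],"rotation": [0,0,-1.51],"claw": 50},{"translation": [-65,17,3],"rotation": [0,0,-3.02],"claw": 50},{"translation": [-98,26,4],"rotation": [0,0,-4.54],"claw": 50},{"translation": [-131,34,5],"rotation": [0,0,-6.05],"claw": 50},{"translation": [-163,43,7],"rotation": [0,0,-7.56],"claw": 50}]'

```text
clock: 23.0
tool_pos: [0.5173, 0.111, 0.1874]
orientation: [-180.0, -0.0, -54.9]
force: [1.3, 0.1, 1.5]
opening: 0.0502
gripper_force: 0.0
```

>>> arm_command --steps '[{"translation": [-31,-14,1],"rotation": [0,0,-1.51],"claw": 50},{"translation": [-62,-27,2],"rotation": [0,0,-3.03],"claw": 50},{"translation": [-93,-40,3],"rotation": [0,0,-4.54],"claw": 50},{"translation": [-124,-54,5],"rotation": [0,0,-6.05],"claw": 50},{"translation": [-155,-67,6],"rotation": [0,0,-7.56],"claw": 50}]'

```text
clock: 23.5
tool_pos: [0.4836, 0.2768, 0.1812]
orientation: [180.0, -0.0, -17.1]
force: [1.0, -1.1, 0.2]
opening: 0.0501
gripper_force: 0.0
```

>>> arm_command --steps '[{"translation": [-16,-29,1],"rotation": [0,0,-1.52],"claw": 50},{"translation": [-33,-59,3],"rotation": [0,0,-3.03],"claw": 50},{"translation": [-49,-88,4],"rotation": [0,0,-4.54],"claw": 50},{"translation": [-49,-88,39],"rotation": [0,0,-4.54],"claw": 50},{"translation": [-49,-88,74],"rotation": [0,0,-4.54],"claw": 50}]'

```text
clock: 24.0
tool_pos: [0.4635, 0.3759, 0.1069]
orientation: [-179.9, -0.1, 5.4]
force: [-0.2, -1.6, -0.6]
opening: 0.0499
gripper_force: 0.0
```

>>> arm_command --steps '[{"translation": [0,0,35],"rotation": [0,0,0],"claw": 50},{"translation": [0,0,70],"rotation": [0,0,0],"claw": 50},{"translation": [0,0,102],"rotation": [0,0,0],"claw": 50},{"translation": [0,0,102],"rotation": [0,0,0],"claw": 30}]'

```text
clock: 24.4
tool_pos: [0.4631, 0.3736, 0.0024]
orientation: [179.9, 0.1, 5.3]
force: [-0.2, -0.4, 0.1]
opening: 0.0466
gripper_force: 0.0
```

>>> arm_command --steps '[{"translation": [0,0,1],"rotation": [0,0,0],"claw": 4},{"translation": [0,0,1],"rotation": [0,0,0],"claw": 4},{"translation": [0,0,1],"rotation": [0,0,0],"claw": 4},{"translation": [0,0,1],"rotation": [0,0,0],"claw": 4},{"translation": [0,0,1],"rotation": [0,0,0],"claw": 4}]'

```text
clock: 24.9
tool_pos: [0.463, 0.3736, 0.005]
orientation: [-180.0, -0.0, 5.3]
force: [0.1, -0.9, 0.6]
opening: 0.014
gripper_force: 30.0
```

>>> arm_command --steps '[{"translation": [0,0,-30],"rotation": [0,0,0],"claw": 4},{"translation": [0,0,-65],"rotation": [0,0,0],"claw": 4},{"translation": [0,0,-100],"rotation": [0,0,0],"claw": 4},{"translation": [0,0,-135],"rotation": [0,0,0],"claw": 4},{"translation": [0,0,-170],"rotation": [0,0,0],"claw": 4}]'

```text
clock: 25.4
tool_pos: [0.4624, 0.3731, 0.176]
orientation: [-180.0, 0.0, 5.3]
force: [-0.4, 0.9, -2.2]
opening: 0.0139
gripper_force: 30.0
```

Run:
```python
from h import *
p,W=shot("top","top7"); np.save("top7.npy",W); cv2.imwrite("pics/c7.png",cv2.resize(p[120:280,300:440,::-1],(525,600),interpolation=2))
o=ctrl.get_obs(); print(o["tool_pos"],o["orientation"],o["opening"],o["gripper_force"])
c,s=np.cos(np.radians(-3)),np.sin(np.radians(-3)); R=np.array([[c,-s],[s,c]])
L=W.copy(); L[...,:2]=(W[...,:2]-[.6275,-.0594])@R   # tray frame
for n,x0,x1,h in(("pipe",-.1,-.02,.039),("grip",.01,.1,.05)):
    m=(L[...,0]>x0)&(L[...,0]<x1)&(abs(L[...,1])<.088)&(L[...,2]>.022)&(L[...,2]<h+.006)
    k,l,st,_=cv2.connectedComponentsWithStats(m.astype(np.uint8)); m=l==1+np.argmax(st[1:,4]); q=L[m]
    print(n,len(q),np.percentile(q,[3,50,97],axis=0).round(4).tolist())
import json
from plan import plan
json.dump([*(o["tool_pos"]*1000),5.3],open("cmd.json","w"))
plan([[520,120,175,-50,4],[560,-50,175,-93,4],[622,-59,140,-93,4],[622,-59,140,-93,4]])
```

```text
[0.46475307 0.37520712 0.18270533] [-179.6844085    -0.38304262    5.35946115] 0.013949629166459731 30.000297725200653
pipe 435 [[-0.0663, -0.0769, 0.0249], [-0.0559, -0.0023, 0.0335], [-0.0442, 0.0742, 0.0406]]
grip 413 [[0.0387, -0.0468, 0.0306], [0.0527, 0.0035, 0.0429], [0.0695, 0.0542, 0.0512]]
[{T: [4, 37, 1], R: [0, 0, 1.58], c: 4}, {T: [9, 74, 2], R: [0, 0, 3.16], c: 4}, {T: [13, 111, 3], R: [0, 0, 4.74], c: 4}, {T: [18, 148, 4], R: [0, 0, 6.32], c: 4}, {T: [22, 185, 6], R: [0, 0, 7.9], c: 4}]
[{T: [27, 26, 1], R: [0, 0, 1.58], c: 4}, {T: [54, 51, 2], R: [0, 0, 3.16], c: 4}, {T: [76, 71, 2], R: [0, 0, 4.59], c: 4}, {T: [97, 91, 2], R: [0, 0, 6.03], c: 4}, {T: [119, 110, 2], R: [0, 0, 7.46], c: 4}]
[{T: [29, 3, 0], R: [0, 0, 1.43], c: 4}, {T: [58, 6, 0], R: [0, 0, 2.87], c: 4}, {T: [87, 8, 0], R: [0, 0, 4.3], c: 4}, {T: [101, -20, 17], R: [0, 0, 4.3], c: 4}, {T: [115, -48, 35], R: [0, 0, 4.3], c: 4}]
[{T: [0, 0, 0], R: [0, 0, -0.0], c: 4}]
end [622.4 -58.7 139.7 -93. ]
```

View pics/c7.png

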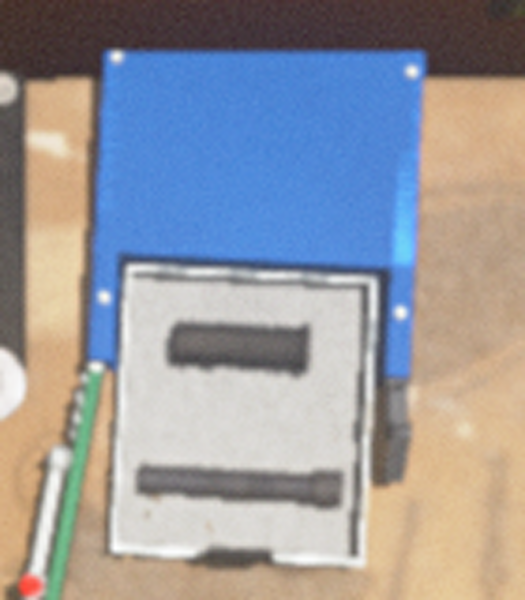

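Both parts lie as planned: grip at tray x = +53 mm, pipe at −56 mm, with a clear strip between for the spindle.

>>> arm_command --steps '[{"translation": [4,37,1],"rotation": [0,0,1.58],"claw": 4},{"translation": [9,74,2],"rotation": [0,0,3.16],"claw": 4},{"translation": [13,111,3],"rotation": [0,0,4.74],"claw": 4},{"translation": [18,148,4],"rotation": [0,0,6.32],"claw": 4},{"translation": [22,185,6],"rotation": [0,0,7.9],"claw": 4}]'

```text
clock: 25.95
tool_pos: [0.5017, 0.1898, 0.1686]
orientation: [-180.0, 0.0, -34.5]
force: [1.3, -0.5, -1.8]
opening: 0.014
gripper_force: 30.0
```

>>> arm_command --steps '[{"translation": [27,26,1],"rotation": [0,0,1.58],"claw": 4},{"translation": [54,51,2],"rotation": [0,0,3.16],"claw": 4},{"translation": [76,71,2],"rotation": [0,0,4.59],"claw": 4},{"translation": [97,91,2],"rotation": [0,0,6.03],"claw": 4},{"translation": [119,110,2],"rotation": [0,0,7.46],"claw": 4}]'

```text
clock: 26.45
tool_pos: [0.538, 0.0321, 0.1665]
orientation: [-180.0, 0.0, -71.8]
force: [0.3, -0.5, -1.3]
opening: 0.0133
gripper_force: 30.0
```

>>> arm_command --steps '[{"translation": [29,3,0],"rotation": [0,0,1.43],"claw": 4},{"translation": [58,6,0],"rotation": [0,0,2.87],"claw": 4},{"translation": [87,8,0],"rotation": [0,0,4.3],"claw": 4},{"translation": [101,-20,17],"rotation": [0,0,4.3],"claw": 4},{"translation": [115,-48,35],"rotation": [0,0,4.3],"claw": 4}]'

```text
clock: 26.95
tool_pos: [0.6213, -0.0614, 0.1321]
orientation: [-179.9, 0.0, -93.1]
force: [0.8, 1.0, -1.6]
opening: 0.0137
gripper_force: 30.0
```

>>> arm_command --steps '[{"translation": [0,0,0],"rotation": [0,0,0],"claw": 4},{"translation": [0,0,0],"rotation": [0,0,0],"claw": 4},{"translation": [0,0,0],"rotation": [0,0,0],"claw": 4}]'

```text
clock: 27.25
tool_pos: [0.6199, -0.0603, 0.1318]
orientation: [180.0, 0.0, -93.0]
force: [-0.2, 0.1, -2.4]
opening: 0.0132
gripper_force: 30.0
```

>>> arm_command --steps '[{"translation": [0,-3,30],"rotation": [0,0,0],"claw": 4},{"translation": [0,-3,60],"rotation": [0,0,0],"claw": 4},{"translation": [0,-3,85],"rotation": [0,0,0],"claw": 4},{"translation": [0,-3,105],"rotation": [0,0,0],"claw": 4},{"translation": [0,-3,114],"rotation": [0,0,0],"claw": 4}]'

```text
clock: 27.75
tool_pos: [0.6221, -0.0603, 0.0168]
orientation: [179.9, -0.0, -93.0]
force: [0.1, 0.4, -1.5]
opening: 0.0138
gripper_force: 30.0
```

>>> arm_command --steps '[{"translation": [0,0,1],"rotation": [0,0,0],"claw": 4},{"translation": [0,0,1],"rotation": [0,0,0],"claw": 24},{"translation": [0,0,1],"rotation": [0,0,0],"claw": 24},{"translation": [0,0,1],"rotation": [0,0,0],"claw": 24},{"translation": [0,0,-15],"rotation": [0,0,0],"claw": 26}]'

```text
clock: 28.25
tool_pos: [0.6223, -0.0607, 0.0318]
orientation: [179.9, -0.0, -93.0]
force: [-0.3, -0.4, 0.2]
opening: 0.0248
gripper_force: 0.0
```

>>> arm_command --steps '[{"translation": [0,0,-30],"rotation": [0,0,0],"claw": 26},{"translation": [0,0,-70],"rotation": [0,0,0],"claw": 26},{"translation": [0,0,-110],"rotation": [0,0,0],"claw": 40},{"translation": [0,40,-130],"rotation": [0,0,0],"claw": 40},{"translation": [0,80,-130],"rotation": [0,0,0],"claw": 40}]'

```text
clock: 28.75
tool_pos: [0.5452, -0.0562, 0.1665]
orientation: [-179.6, 0.1, -93.0]
force: [-0.5, 0.4, -0.0]
opening: 0.0389
gripper_force: 0.0
```

>>> arm_command --steps '[{"translation": [0,28,0],"rotation": [0,0,0],"claw": 40},{"translation": [0,28,0],"rotation": [0,0,0],"claw": 40}]'

```text
clock: 28.95
tool_pos: [0.5126, -0.0549, 0.1641]
orientation: [-179.9, 0.1, -93.0]
force: [-0.2, -0.8, 1.3]
opening: 0.0401
gripper_force: 0.0
```

Run:
```python
from h import *
p,W=shot("scene","s8"); o=ctrl.get_obs(); print(o["tool_pos"],o["orientation"],o["opening"])
cv2.imwrite("pics/c8.png",cv2.resize(p[160:260,260:400,::-1],(560,400),interpolation=2))
```

```text
[ 0.514595   -0.05484503  0.16418191] [-1.79848945e+02  5.43346960e-02 -9.29688430e+01] 0.03989131943113309
```

View pics/c8.png

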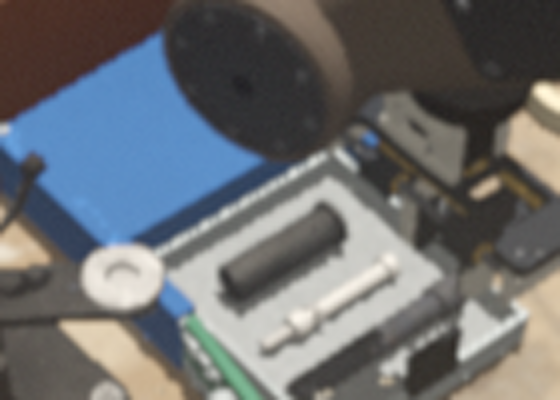

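All three parts lie flat in the tray. I'll take the tab and push the tray home gently.

>>> arm_command --steps '[{"translation": [0,0,40],"rotation": [0,0,0],"claw": 40},{"translation": [0,0,80],"rotation": [0,0,0],"claw": 40},{"translation": [0,0,114],"rotation": [0,0,0],"claw": 40},{"translation": [0,0,114],"rotation": [0,0,0],"claw": 4},{"translation": [0,0,114],"rotation": [0,0,0],"claw": 4}]'

```text
clock: 29.5
tool_pos: [0.5164, -0.055, 0.049]
orientation: [180.0, -0.0, -93.0]
force: [0.4, 0.0, 0.9]
opening: 0.0293
gripper_force: 0.0
```

>>> arm_command --steps '[{"translation": [0,0,0],"rotation": [0,0,0],"claw": 4},{"translation": [0,0,0],"rotation": [0,0,0],"claw": 4},{"translation": [0,0,0],"rotation": [0,0,0],"claw": 4},{"translation": [0,0,0],"rotation": [0,0,0],"claw": 4}]'

```text
clock: 29.9
tool_pos: [0.5166, -0.0547, 0.0502]
orientation: [-179.8, 0.0, -93.0]
force: [-0.7, 0.5, 6.8]
opening: 0.0099
gripper_force: 30.0
```

>>> arm_command --steps '[{"translation": [0,-4,0],"rotation": [0,0,0],"claw": 4},{"translation": [0,-11,0],"rotation": [0,0,0],"claw": 4},{"translation": [0,-20,0],"rotation": [0,0,0],"claw": 4},{"translation": [0,-30,0],"rotation": [0,0,0],"claw": 4},{"translation": [0,-40,0],"rotation": [0,0,0],"claw": 4}]'

```text
clock: 30.4
tool_pos: [0.5567, -0.0569, 0.0502]
orientation: [-179.9, 0.0, -93.0]
force: [-1.8, 0.1, 7.2]
opening: 0.0101
gripper_force: 30.0
```

>>> arm_command --steps '[{"translation": [0,-10,0],"rotation": [0,0,0],"claw": 4},{"translation": [0,-20,0],"rotation": [0,0,0],"claw": 4},{"translation": [0,-30,0],"rotation": [0,0,0],"claw": 4},{"translation": [0,-40,0],"rotation": [0,0,0],"claw": 4},{"translation": [0,-50,0],"rotation": [0,0,0],"claw": 4}]'

```text
clock: 30.9
tool_pos: [0.6066, -0.0596, 0.0502]
orientation: [-179.9, 0.0, -93.0]
force: [-0.5, -0.2, 6.3]
opening: 0.0099
gripper_force: 30.0
```

>>> arm_command --steps '[{"translation": [0,-10,0],"rotation": [0,0,0],"claw": 4},{"translation": [0,-20,0],"rotation": [0,0,0],"claw": 4},{"translation": [0,-30,0],"rotation": [0,0,0],"claw": 4},{"translation": [0,-40,0],"rotation": [0,0,0],"claw": 4},{"translation": [0,-49,0],"rotation": [0,0,0],"claw": 4}]'

```text
clock: 31.4
tool_pos: [0.6555, -0.0623, 0.0502]
orientation: [-179.9, 0.0, -93.0]
force: [-1.5, 0.7, 6.4]
opening: 0.0097
gripper_force: 30.0
```

>>> arm_command --steps '[{"translation": [0,-8,0],"rotation": [0,0,0],"claw": 4},{"translation": [0,-15,0],"rotation": [0,0,0],"claw": 4},{"translation": [0,-21,0],"rotation": [0,0,0],"claw": 4},{"translation": [0,-26,0],"rotation": [0,0,0],"claw": 4},{"translation": [0,-28,0],"rotation": [0,0,0],"claw": 4}]'

```text
clock: 31.9
tool_pos: [0.6795, -0.0637, 0.0502]
orientation: [179.7, -0.0, -93.0]
force: [-20.0, 5.2, 20.4]
opening: 0.0097
gripper_force: 30.0
```

>>> arm_command --steps '[{"translation": [0,2,0],"rotation": [0,0,0],"claw": 4},{"translation": [0,2,0],"rotation": [0,0,0],"claw": 40},{"translation": [0,2,0],"rotation": [0,0,0],"claw": 40},{"translation": [0,2,0],"rotation": [0,0,0],"claw": 40},{"translation": [0,2,0],"rotation": [0,0,0],"claw": 40}]'

```text
clock: 32.4
tool_pos: [0.6804, -0.0635, 0.0485]
orientation: [-180.0, 0.0, -93.0]
force: [-0.0, 0.1, -0.0]
opening: 0.0357
gripper_force: 0.0
```

>>> arm_command --steps '[{"translation": [0,0,-40],"rotation": [0,0,0],"claw": 40},{"translation": [0,0,-80],"rotation": [0,0,0],"claw": 50},{"translation": [0,0,-120],"rotation": [0,0,0],"claw": 50},{"translation": [0,20,-145],"rotation": [0,0,0],"claw": 50},{"translation": [0,60,-145],"rotation": [0,0,0],"claw": 50}]'

```text
clock: 32.9
tool_pos: [0.6237, -0.0604, 0.1973]
orientation: [-179.6, 0.0, -93.0]
force: [-0.2, 1.2, -0.4]
opening: 0.0496
gripper_force: 0.0
```

>>> arm_command --steps '[{"translation": [0,40,0],"rotation": [0,0,0],"claw": 50},{"translation": [0,80,0],"rotation": [0,0,0],"claw": 50},{"translation": [0,100,0],"rotation": [0,0,0],"claw": 50},{"translation": [0,100,0],"rotation": [0,0,0],"claw": 50}]'

```text
clock: 33.3
tool_pos: [0.5183, -0.0551, 0.1943]
orientation: [-180.0, 0.0, -93.0]
force: [1.1, 0.5, -0.2]
opening: 0.05
gripper_force: 0.0
```

Run:
```python
from h import *
import json
from plan import plan
from gate import knob
p,W=shot("top","t9"); cv2.imwrite("pics/c9.png",cv2.resize(p[120:280,290:430,::-1],(525,600),interpolation=2)); o=ctrl.get_obs(); print(o["tool_pos"],o["orientation"])
for n in("top","scene"):
    p,W=shot(n); h=cv2.cvtColor(p,cv2.COLOR_RGB2HSV); m=((h[...,0]<8)|(h[...,0]>172))&(h[...,1]>150)
    D=np.linalg.norm(W[...,:2]-[.49,.10],axis=-1); m&=(D<.07)&(W[...,2]>.06)&(W[...,2]<.13); q=W[m]; print(n,len(q),np.nanmedian(q,0),q[q[:,2]>.108].mean(0) if len(q) else 0)
json.dump([*(o["tool_pos"]*1000),-93],open("cmd.json","w"))
a=knob(1.68,.01); print(a)
plan([[a[0],a[1],190,-187,50],[a[0],a[1],150,-187,50]])
```

```text
[ 0.51998324 -0.05508171  0.19439543] [-1.79913250e+02  2.88099262e-02 -9.29658961e+01]
top 0 [nan nan nan] 0
scene 50 [0.48665883 0.10809341 0.1034204 ] [0.48779975 0.1064282  0.11652842]
[np.float64(490.0547927686913), np.float64(100.63462735122565), np.float64(86.99733335549993)]
[{T: [-13, 3, 0], R: [0, 0, 1.57], c: 50}, {T: [-26, 6, 1], R: [0, 0, 3.13], c: 50}, {T: [-38, 10, 1], R: [0, 0, 4.7], c: 50}, {T: [-51, 13, 1], R: [0, 0, 6.27], c: 50}, {T: [-64, 16, 2], R: [0, 0, 7.83], c: 50}]
[{T: [-8, 11, 0], R: [0, 0, 1.57], c: 50}, {T: [-16, 21, 1], R: [0, 0, 3.14], c: 50}, {T: [-24, 32, 1], R: [0, 0, 4.7], c: 50}, {T: [-32, 42, 1], R: [0, 0, 6.27], c: 50}, {T: [-40, 53, 2], R: [0, 0, 7.84], c: 50}]
[{T: [0, 13, 0], R: [0, 0, 1.56], c: 50}, {T: [1, 26, 0], R: [0, 0, 3.13], c: 50}, {T: [1, 26, 40], R: [0, 0, 3.13], c: 50}]
end [ 490.   100.4  150.4 -187. ]
  return np.nanmean(a, axis, out=out, keepdims=keepdims)
```

View pics/c9.png

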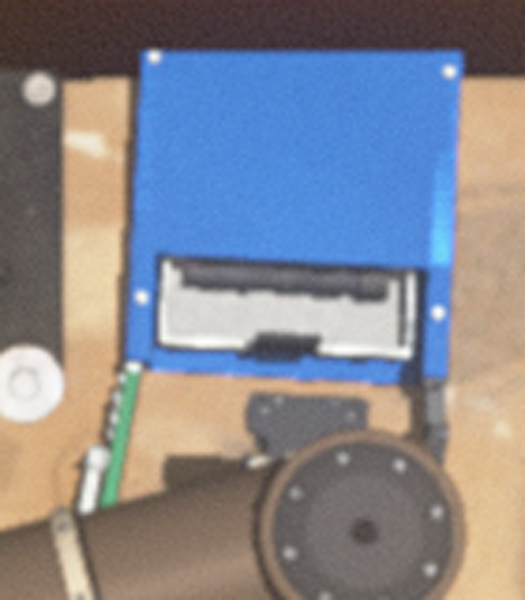

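The tray is home (its front matches the first picture) and the gate is still open with the knob near (0.489,0.103). I'll grip the knob.

>>> arm_command --steps '[{"translation": [-13,3,0],"rotation": [0,0,1.57],"claw": 50},{"translation": [-26,6,1],"rotation": [0,0,3.13],"claw": 50},{"translation": [-38,10,1],"rotation": [0,0,4.7],"claw": 50},{"translation": [-51,13,1],"rotation": [0,0,6.27],"claw": 50},{"translation": [-64,16,2],"rotation": [0,0,7.83],"claw": 50}]'

```text
clock: 33.95
tool_pos: [0.5089, 0.0102, 0.1912]
orientation: [180.0, -0.0, -132.5]
force: [1.0, -0.6, 0.0]
opening: 0.05
gripper_force: 0.0
```

>>> arm_command --steps '[{"translation": [-8,11,0],"rotation": [0,0,1.57],"claw": 50},{"translation": [-16,21,1],"rotation": [0,0,3.14],"claw": 50},{"translation": [-24,32,1],"rotation": [0,0,4.7],"claw": 50},{"translation": [-32,42,1],"rotation": [0,0,6.27],"claw": 50},{"translation": [-40,53,2],"rotation": [0,0,7.84],"claw": 50}]'

```text
clock: 34.45
tool_pos: [0.4964, 0.0756, 0.1892]
orientation: [-180.0, -0.0, -171.7]
force: [0.0, 0.4, -0.2]
opening: 0.0498
gripper_force: 0.0
```

>>> arm_command --steps '[{"translation": [0,13,0],"rotation": [0,0,1.56],"claw": 50},{"translation": [1,27,0],"rotation": [0,0,3.13],"claw": 50},{"translation": [1,27,30],"rotation": [0,0,3.13],"claw": 50},{"translation": [1,27,65],"rotation": [0,0,3.13],"claw": 50},{"translation": [1,27,103],"rotation": [0,0,3.13],"claw": 50}]'

```text
clock: 34.95
tool_pos: [0.4918, 0.1022, 0.0857]
orientation: [179.9, 0.1, 173.0]
force: [0.9, 0.8, -0.5]
opening: 0.0501
gripper_force: 0.0
```

>>> arm_command --steps '[{"translation": [0,0,0],"rotation": [0,0,0],"claw": 8},{"translation": [0,0,0],"rotation": [0,0,0],"claw": 8},{"translation": [0,0,0],"rotation": [0,0,0],"claw": 8},{"translation": [0,0,0],"rotation": [0,0,0],"claw": 8},{"translation": [0,0,0],"rotation": [0,0,0],"claw": 8}]'

```text
clock: 35.45
tool_pos: [0.4912, 0.1018, 0.088]
orientation: [179.9, 0.1, 173.0]
force: [0.3, 1.4, -0.3]
opening: 0.0151
gripper_force: 12.9
```

>>> arm_command --steps '[{"translation": [0,0,0],"rotation": [0,0,0],"claw": 8},{"translation": [0,0,0],"rotation": [0,0,0],"claw": 8}]'

```text
clock: 35.65
tool_pos: [0.4912, 0.1018, 0.0879]
orientation: [179.9, 0.1, 173.0]
force: [-1.5, 0.8, 7.1]
opening: 0.0153
gripper_force: 30.0
```

Run:
```python
import json,numpy as np
from gate import knob; from plan import plan
H=np.array([659.,57.3])
json.dump([491,101.8,88,-187],open("cmd.json","w"))
ths=np.linspace(1.68,0.0,20)[1:]
w=[]
for t in ths: w.append([*knob(t,min(.24,.24*(1.68-t)/.45),88,H=H),max(-187,-93-np.degrees(t)),8])
w+=[[*knob(-.01,.24,88,H=H),-93,8]]*2
plan(w,step=40,turn=9)
w=[[*knob(-.01,l,88,H=H),-93,8] for l in(.18,.12,.06,.0,0)]
plan(w,step=40)
```

```text
[{T: [-1, -16, -5], R: [0, 0, -0.56], c: 8}, {T: [-4, -31, -9], R: [0, 0, -1.58], c: 8}, {T: [-8, -45, -14], R: [0, 0, -2.59], c: 8}, {T: [-14, -58, -18], R: [0, 0, -3.6], c: 8}, {T: [-21, -71, -22], R: [0, 0, -4.61], c: 8}]
[{T: [1, -14, 0], R: [0, 0, -1.02], c: 8}, {T: [0, -28, 0], R: [0, 0, -2.03], c: 8}, {T: [-1, -42, 0], R: [0, 0, -3.04], c: 8}, {T: [-4, -55, 0], R: [0, 0, -4.06], c: 8}, {T: [-8, -69, 0], R: [0, 0, -5.07], c: 8}]
[{T: [0, -14, 0], R: [0, 0, -1.01], c: 8}, {T: [0, -28, 0], R: [0, 0, -2.03], c: 8}, {T: [-2, -42, 0], R: [0, 0, -3.04], c: 8}, {T: [-5, -55, 0], R: [0, 0, -4.05], c: 8}, {T: [-9, -69, 0], R: [0, 0, -5.07], c: 8}]
[{T: [1, -14, 0], R: [0, 0, -1.01], c: 8}, {T: [0, -28, 0], R: [0, 0, -2.02], c: 8}, {T: [-1, -42, 0], R: [0, 0, -3.04], c: 8}, {T: [-4, -55, 0], R: [0, 0, -4.05], c: 8}, {T: [-5, -57, 0], R: [0, 0, -4.05], c: 8}]
[{T: [0, 0, 0], R: [0, 0, -0.0], c: 8}]
end [636.7 -99.  110.  -93. ]
[{T: [5, 0, 5], R: [0, 0, -0.0], c: 8}, {T: [9, 0, 10], R: [0, 0, -0.0], c: 8}, {T: [12, 0, 16], R: [0, 0, -0.0], c: 8}, {T: [16, 0, 22], R: [0, 0, -0.0], c: 8}, {T: [16, 0, 22], R: [0, 0, -0.0], c: 8}]
end [ 635.8 -115.    88.   -93. ]
```

>>> arm_command --steps '[{"translation": [-1,-16,-5],"rotation": [0,0,-0.56],"claw": 8},{"translation": [-4,-31,-9],"rotation": [0,0,-1.58],"claw": 8},{"translation": [-8,-45,-14],"rotation": [0,0,-2.59],"claw": 8},{"translation": [-14,-58,-18],"rotation": [0,0,-3.6],"claw": 8},{"translation": [-21,-71,-22],"rotation": [0,0,-4.61],"claw": 8}]'

```text
clock: 36.15
tool_pos: [0.5002, 0.0272, 0.1079]
orientation: [180.0, -0.2, -163.8]
force: [-2.4, -0.3, -3.0]
opening: 0.0153
gripper_force: 30.0
```

>>> arm_command --steps '[{"translation": [1,-14,0],"rotation": [0,0,-1.02],"claw": 8},{"translation": [0,-28,0],"rotation": [0,0,-2.03],"claw": 8},{"translation": [-1,-42,0],"rotation": [0,0,-3.04],"claw": 8},{"translation": [-4,-55,0],"rotation": [0,0,-4.06],"claw": 8},{"translation": [-8,-69,0],"rotation": [0,0,-5.07],"claw": 8}]'

```text
clock: 36.65
tool_pos: [0.5266, -0.0373, 0.108]
orientation: [179.9, -0.3, -138.4]
force: [-3.8, -1.7, -0.7]
opening: 0.015
gripper_force: 30.0
```

>>> arm_command --steps '[{"translation": [0,-14,0],"rotation": [0,0,-1.01],"claw": 8},{"translation": [0,-28,0],"rotation": [0,0,-2.03],"claw": 8},{"translation": [-2,-42,0],"rotation": [0,0,-3.04],"claw": 8},{"translation": [-5,-55,0],"rotation": [0,0,-4.05],"claw": 8},{"translation": [-9,-69,0],"rotation": [0,0,-5.07],"claw": 8}]'

```text
clock: 37.15
tool_pos: [0.5789, -0.0843, 0.1085]
orientation: [179.8, -0.3, -113.1]
force: [-5.6, -8.4, 3.6]
opening: 0.0152
gripper_force: 30.0
```

>>> arm_command --steps '[{"translation": [1,-14,0],"rotation": [0,0,-1],"claw": 8},{"translation": [0,-28,0],"rotation": [0,0,-2.02],"claw": 8},{"translation": [-1,-42,0],"rotation": [0,0,-3.04],"claw": 8},{"translation": [-4,-55,0],"rotation": [0,0,-4.05],"claw": 8},{"translation": [-5,-57,0],"rotation": [0,0,-4.05],"claw": 8}]'

```text
clock: 37.65
tool_pos: [0.6334, -0.1031, 0.1085]
orientation: [179.6, -0.3, -92.9]
force: [-12.7, -12.6, 8.8]
opening: 0.0151
gripper_force: 30.0
```

>>> arm_command --steps '[{"translation": [0,0,0],"rotation": [0,0,0],"claw": 8},{"translation": [0,0,0],"rotation": [0,0,0],"claw": 8}]'

```text
clock: 37.85
tool_pos: [0.6333, -0.1028, 0.109]
orientation: [179.7, -0.2, -93.0]
force: [-8.0, -11.6, 6.5]
opening: 0.0152
gripper_force: 30.0
```

>>> arm_command --steps '[{"translation": [4,0,5],"rotation": [0,0,0],"claw": 8},{"translation": [8,0,10],"rotation": [0,0,0],"claw": 8},{"translation": [12,0,16],"rotation": [0,0,0],"claw": 8},{"translation": [15,0,21],"rotation": [0,0,0],"claw": 8},{"translation": [15,0,22],"rotation": [0,0,0],"claw": 8}]'

```text
clock: 38.35
tool_pos: [0.6327, -0.1158, 0.0875]
orientation: [179.8, -0.1, -93.0]
force: [-11.9, -3.4, 15.1]
opening: 0.0152
gripper_force: 30.0
```

>>> arm_command --steps '[{"translation": [0,1,0],"rotation": [0,0,0],"claw": 8},{"translation": [0,1,0],"rotation": [0,0,0],"claw": 40},{"translation": [0,1,0],"rotation": [0,0,0],"claw": 40},{"translation": [0,1,0],"rotation": [0,0,0],"claw": 40},{"translation": [0,1,0],"rotation": [0,0,0],"claw": 40}]'

```text
clock: 38.85
tool_pos: [0.6345, -0.1142, 0.0865]
orientation: [-180.0, 0.0, -93.0]
force: [-0.1, -0.5, -0.2]
opening: 0.0385
gripper_force: 0.0
```

>>> arm_command --steps '[{"translation": [0,0,-35],"rotation": [0,0,0],"claw": 45},{"translation": [0,0,-70],"rotation": [0,0,0],"claw": 45},{"translation": [0,0,-105],"rotation": [0,0,0],"claw": 45},{"translation": [0,40,-110],"rotation": [0,0,0],"claw": 45},{"translation": [20,80,-110],"rotation": [0,0,0],"claw": 45}]'

```text
clock: 39.35
tool_pos: [0.554, -0.129, 0.1977]
orientation: [-179.8, 0.0, -92.9]
force: [-0.3, -0.8, -0.1]
opening: 0.045
gripper_force: 0.0
```

>>> arm_command --steps '[{"translation": [40,20,0],"rotation": [0,0,0],"claw": 45},{"translation": [80,30,0],"rotation": [0,0,0],"claw": 45},{"translation": [120,40,0],"rotation": [0,0,0],"claw": 45},{"translation": [150,40,0],"rotation": [0,0,0],"claw": 45},{"translation": [150,40,0],"rotation": [0,0,0],"claw": 45}]'

```text
clock: 39.85
tool_pos: [0.505, -0.2807, 0.1964]
orientation: [180.0, -0.0, -93.2]
force: [-1.0, -0.2, 0.0]
opening: 0.0451
gripper_force: 0.0
```

Run:
```python
from h import *
p,W=shot("scene","s10"); q,W2=shot("top","t10")
a=cv2.resize(p[150:260,250:400],(545,400),interpolation=2); b=cv2.resize(q[120:280,300:440],(250,286),interpolation=2)
im=np.zeros((400,800,3),np.uint8); im[:,:545]=a; im[:286,548:798]=b; cv2.imwrite("pics/c10.png",im[:,:,::-1])
C=lambda n:0
h=cv2.cvtColor(q,cv2.COLOR_RGB2HSV); m=box(360,400,210,245)&((h[...,0]<8)|(h[...,0]>172))&(h[...,1]>150)
v,u=np.nonzero(m); print(len(u),u.mean(),v.mean(), ray("top",u.mean(),v.mean(),.118), np.nanmax(W2[m][:,2]) if len(u) else 0)
```

```text
0 nan nan [nan nan nan] 0<stdin>:7: RuntimeWarning: Mean of empty slice.
  ret = ret.dtype.type(ret / rcount)
```

View pics/c10.png

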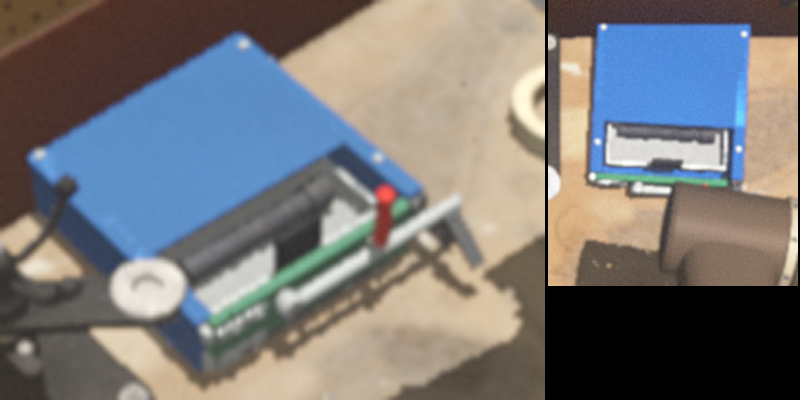

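The scene view shows the gate shut at (310,265), the bar level with its free end behind the catch at (460,210), and the tray home. I'll compare the knob with the first picture, then hand in if it matches.

Run:
```python
from h import *
def k(p):
    h=cv2.cvtColor(p,cv2.COLOR_BGR2HSV); m=box(340,372,190,228)&((h[...,0]<8)|(h[...,0]>172))&(h[...,1]>150); v,u=np.nonzero(m); return u.mean(),v.mean(),v.min(),len(u)
a,b=k(cv2.imread("pics/scene0.png")),k(cv2.imread("pics/s10.png")); print(a,b)
d=np.hypot(a[0]-b[0],a[1]-b[1])
if d<1.5: print(ctrl.close_job())
```

```text
(np.float64(355.53125), np.float64(206.125), np.int64(201), 32) (np.float64(355.4594594594595), np.float64(206.86486486486487), np.int64(201), 37)
the job is handed in; nothing more can be done
None
```

I put the pipe stub, rubber grip and spindle in the tray, pushed it home, shut the gate with the latch bar down behind its catch, and handed the job in at about 40 s; no verdict came back, and the final pictures show the gate, latch and tray as required, though the spindle was last seen just before the tray went in because the roof now hides it.

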